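# Scoop the white target spheres out of the steel balls

### The job

Take the slotted scoop with the orange handle and scoop both white calibration spheres together out of the blue tray, letting the small steel balls fall through the slots so that they stay in the tray. Tip the two white spheres from low down into the white dish, then stand the slotted scoop upright on the bare bench and let go of it. Keep the gripper off the white spheres: fingers spoil their matt surface.

Things in the scene. Friction and masses are not known exactly. Their poses are not given: they have to be found in the camera images.
- scoop: Slotted scoop (150 g, loose): five steel tines, 4 mm thick (tips 3), 25 mm apart (21 mm slots), flat on the ground; back plate 46 mm high, 104 mm wide; upright orange handle bridged over the tines. Origin on the ground below the handle, z up. Tines point along -x (start: roughly at the robot), from back plate (x = 30 to 34 mm) to open tips at x = -50 mm. The grey closed scoop is wrong.
- scoop_grip (a point): Grip point on the orange handle, 100 mm above the scoop's origin, axes as the scoop's. The handle is a flat bar, 14 mm thick along x, 30 mm wide along y, from 52 to 125 mm above the scoop's origin. With fingers closing along x it stays firm when the scoop is tilted about y.
- tray: Blue tray fixed to the bench: inside 230 mm (x) by 120 mm (y), walls and floor 6 mm, 36 mm high. Origin: centre of underside, z up; -x end nearer the robot, with a 52 degree ramp inside, its foot at x = -95 mm. All balls start at rest before x = 0; the +x half is empty: stand the scoop there, tips to -x, and push it along the floor to the ramp foot; the white balls ride up the tines.
- dish: Shallow round white dish (about 400 g, loose), 152 mm across the rim, 120 mm across the foot, 36 mm high, wall 4 mm, inner floor 5 mm above its origin. Origin: centre of its underside; z up. The smaller amber glass dish is not meant.
- white_a_center (a point): Centre of one of the two white spheres (plastic calibration targets, 38 mm diameter, 29 g, loose in the tray); its axes mean nothing.
- white_b_center (a point): Centre of the other white sphere, same as the first.
- steel_a_center (a point): Centre of one of the two small dark steel balls (14 mm diameter, 11 g, loose in the tray, small enough to drop through the scoop's slots); its axes mean nothing.
- steel_b_center (a point): Centre of the other small steel ball, same as the first.
There are look-alikes about, which are no part of the job. What is shaped like the part that bears white_b_center but brown or red is not meant. What is shaped like the scoop but black or green is not meant.

How it is judged (in metres and radians):
On the way:
1. both white spheres lie in the slotted scoop together, lifted clear of the tray, and both steel balls are down in the tray (x of white_a_center in the frame of scoop between -0.06 and 0.035 m and y of white_a_center in the frame of scoop between -0.055 and 0.055 m and z of white_a_center in the frame of scoop between 0.008 and 0.06 m and x of white_b_center in the frame of scoop between -0.06 and 0.035 m and y of white_b_center in the frame of scoop between -0.055 and 0.055 m and z of white_b_center in the frame of scoop between 0.008 and 0.06 m and height (world z) of scoop above 0.045 m and x of steel_a_center in the frame of tray between -0.118 and 0.118 m and y of steel_a_center in the frame of tray between -0.063 and 0.063 m and height (world z) of each of steel_a_center, steel_b_center below 0.03 m and x of steel_b_center in the frame of tray between -0.118 and 0.118 m and y of steel_b_center in the frame of tray between -0.063 and 0.063 m), for 0.2 s.
At the end, for the whole second after the job is handed in: Both white spheres rest in the white dish (within 70 mm of its axis, at most 45 mm up), dish level to 10 degrees; both steel balls lie in the blue tray (centres below 30 mm); the slotted scoop stands still on the bare bench, upright to 10 degrees, underside within 4 mm of the bench (horizontal distance between each of white_a_center, white_b_center and dish below 0.07 m and z of white_a_center in the frame of dish between 0.01 and 0.045 m and linear speed of each of white_a, white_b below 0.05 m/s and z of white_b_center in the frame of dish between 0.01 and 0.045 m and angle between each of dish, scoop's own z axis and vertical below 0.17 rad and x of steel_a_center in the frame of tray between -0.118 and 0.118 m and y of steel_a_center in the frame of tray between -0.063 and 0.063 m and height (world z) of each of steel_a_center, steel_b_center below 0.03 m and x of steel_b_center in the frame of tray between -0.118 and 0.118 m and y of steel_b_center in the frame of tray between -0.063 and 0.063 m and height (world z) of scoop between -0.004 and 0.004 m and linear speed of scoop below 0.02 m/s); the robot touches nothing.
It fails at once if the gripper's fingers touch a white sphere (over 0.3 N) (contact force between the fingers and white_a above 0.3 N or contact force between the fingers and white_b above 0.3 N).
It fails at once if a white sphere moves faster than 1.7 m/s (flung, or dropped from about 150 mm) (linear speed of any of white_a, white_b above 1.7 m/s).
It also fails if it takes over 61 s, if anything falls off the work surface, if the arm or the gripper's body presses on something with over 40 N, if the wrist force passes 120 N, or if a joint passes its speed limit or range.

### The arm

A 6-joint arm with a two-finger parallel gripper is mounted at the origin on the work surface. World frame = base frame: x ahead of the robot, y to its left, z up, the work surface at z = 0. Lengths are in mm, angles in rad, forces in N, time in s.
With the tool pointing down it reaches from about 275 to 1000 mm from the base axis. Payload 8.4 kg.
Tool frame: the origin (TCP) lies on the mounting face of the last link; the fingertips stand 173 mm ahead of it and the grasp point (between the pads) lies 155 mm ahead of it; z points along the fingers, y is the direction in which the jaws open and shut (so a half turn about z gives the same grasp; the last joint's range is limited). The gripper opens to 85 mm and grips with 20 to 120 N. Pads are 22 mm wide; open, the fingers measure 114 mm over their backs; the gripper's body (76 mm by 85 mm) begins 54 mm behind the grasp point. The pads swing forward as they close: fully open they stand 13 mm farther back than shut.
Start: joints at [1.293, 0.353, 1.633, -0, 1.155, -0.002], TCP at [170.197, 601.384, 404.681] pointing down, gripper open.
Joint ranges: [-2.63, 2.63], [-0.92, 2.1], [0.06, 2.66], [-1.3, 4.44], [0, 2.69], [-3.02, 3.02]. Speed limits (rad/s): [2.22, 2.22, 2.79, 3.14, 3.14, 3.14].

### API

Orientations are given as [roll, pitch, yaw] about the fixed x, y, z axes, in that order (R = Rz(yaw) Ry(pitch) Rx(roll)).
In Python, from rig import r, grab_frame, spotter gives the robot as it stands.
- The arm moves only by the tool apply_moves, never from a script. Its argument "motion" is text: rows parted by semicolons, each of 5 numbers parted by spaces: the opening, from -1 (shut) to 1 (fully open), then the shift along the tool's x, y, z as a fraction of full scale, then the turn about the tool's z as a fraction of full scale. In form: hand x y z twist; .... A call has 1 to 20 rows; each row is the pose to reach, as a shift and turn from the pose commanded when the call began, along the tool's axes at that moment, turning the shorter way round; what a row does not reach only later rows make up. Full scale, the value 1, is 1 m for a shift and pi rad for a turn. A row lasts 1/12 s, in which the tool goes at most 41.7 mm and 7.16 degrees, less where a joint would pass 70% of its speed; a pose out of reach is approached as far as the arm can. A call with a number of a shift or a turn outside -1 to 1 is refused whole. A call with a gripper value outside its range is refused whole. The fingers move at their own pace and stop on an object; "squeeze" is the grip in N (left out, the last holds). Time passes only in rows, so rows that repeat a pose let the fingers close. It gives the time, the measured TCP pose, the force and the opening at its end, in the units of the state.
- r.sense(): the state, without advancing time (a new reading comes with each control period).
- grab_frame(name): name is "side" or "top" or "wrist"; returns a dict with "img" (420x560x3 uint8, red, green, blue), "fx", "fy", "cx", "cy" (pixels), "R" (3x3) and "t" (3): a world point X has camera coordinates R X + t. Camera axes: x right, y down, z forward; pixel columns grow to the right and rows downward; lengths in mm; the calibration is good to about 2 mm. A picture is of the moment at which its call begins. There is no depth.
- r.sign_off(): hands the job in, once; it reports no verdict.
Trained networks look in the newest picture that a camera, given by its name, has taken for a name from the list of things; names that differ only in an ending like _2 or _b are one class to them, and where a whole thing is asked for, a point or a joint stands for the part that bears it (a point fixed in the world has none). Each returns a list of dicts, best first, with "conf" (0 to 1); they miss things now and then, are a little off and sometimes report something else, mostly with a low value. They report only what shows in the picture. A call takes as long as a camera call. They do not tell look-alikes from the thing itself.
- spotter.boxes_of(query, camera): "point" ([x, y, z] in mm, in world coordinates, good to about 4 mm: the middle of the surface that is visible of it).
- spotter.place_of(query, camera): "point" ([x, y, z] in mm, in world coordinates, good to about 4 mm: a listed point, or the origin of a listed thing).
The state is a dict: "clock": time; "qpos": joint angles; "qvel": joint speeds; "joint_efforts": joint torques, N m; "eef_pos": TCP position; "tcp_rot": TCP orientation; "contact_force": force on the tool from outside, world axes, zero at the start; "wrist_torque": the same for the moment, N m; "opening": opening from 0.0 (shut) to 1.0 (fully open).
Only numpy, scipy, OpenCV 4.12 (cv2) and the standard library are available. Lean on these libraries where they do the work, as an engineer would, in place of code of your own. Each camera call takes 0.05 s, during which the arm holds its last target.

## Working session

There is one attempt and no reset: what is moved stays moved. The work goes in short steps, Python scripts to look and compute and a tool call to move; the robot and the scene stay as the last step left them, time stands still between calls to the robot, and variables do not carry over. Pictures are saved under pics/ and viewed, and the job is handed in when it is done.

Besides the shell and the picture viewer there is one more tool, called after "Emit:" in YAML: its name, and indented under it one key for each argument. apply_moves: Moves the arm, as the interface text tells. Its arguments: {"type":"object","properties":{"motion":{"type":"string"},"squeeze":{"type":"number"}},"required":["motion"]}

```bash
ls; mkdir -p pics
python3 - <<'E'
from rig import r, grab_frame, spotter
import cv2
s=r.sense(); print({k:s[k] for k in ('clock','eef_pos','tcp_rot','opening')})
for c in ('side','top','wrist'):
    f=grab_frame(c); cv2.imwrite(f'pics/a_{c}.png',f['img'][:,:,::-1])
    print(c,f['fx'],f['R'],f['t'])
    if c!='wrist':
      for q in ('scoop','scoop_grip','tray','dish','white_a_center','steel_a_center'):
        print(q,[(d['point'],round(d['conf'],2)) for d in spotter.place_of(q,c)])
print(r.sense()['clock'])
E
```

```text
pics
{'clock': 0.0, 'eef_pos': array([170.13502185, 601.11476494, 403.94762688]), 'tcp_rot': array([-3.14012508e+00, -2.11599953e-05,  2.86571809e+00]), 'opening': 1.0012975835345446}
side 530.1090045616372 [[-0.99963857 -0.02061242 -0.01725863]
 [-0.00320615  0.72879948 -0.68471968]
 [ 0.02669181 -0.68441687 -0.72860215]] [ 417.80191663   88.40985032 1037.01883252]
scoop [([352.4, -17.4, 1.8], 0.87), ([250.6, -242.1, -2.5], 0.76)]
scoop_grip [([348.9, -13.6, 100.8], 0.81), ([253.8, -238.2, 99.3], 0.76), ([487.2, -108.8, 103.5], 0.66)]
tray [([569.9, 197.6, 0.3], 0.93)]
dish [([511.9, -294.1, -0.1], 0.72)]
white_a_center [([535.2, 209.1, 23.3], 0.73), ([484.7, -108.8, -2.2], 0.43)]
steel_a_center [([567.6, 163.2, 15.6], 0.38), ([509.3, -295.4, -2.2], 0.23)]
top 403.3762899742122 [[ 0.00502036 -0.99976575 -0.02105333]
 [-0.99700491 -0.00337944 -0.07726445]
 [ 0.0771752   0.02137817 -0.99678832]] [-31.35328259 433.1781374  860.50221294]
scoop [([488.1, -110.8, 0.5], 0.95), ([248.6, -243.5, -1.7], 0.61), ([350.9, -14.4, -0.3], 0.57)]
scoop_grip [([486.8, -106.3, 101.6], 0.95), ([346.3, -19.1, 107.6], 0.93), ([255.5, -243.3, 99.0], 0.77)]
tray [([569.9, 201.2, -0.1], 0.57), ([487.8, -110.6, -0.9], 0.37)]
dish [([508.9, -291.2, 3.6], 0.83)]
white_a_center [([533.8, 211.3, 28.7], 0.63)]
steel_a_center [([567.1, 160.5, 11.4], 0.54)]
wrist 334.6708105768746 [[ 2.72222826e-01  9.62233974e-01 -7.15672402e-04]
 [ 9.09035392e-01 -2.56928549e-01  3.28088977e-01]
 [ 3.15514484e-01 -8.99638802e-02 -9.44646553e-01]] [-624.30142233  -42.94470494  381.04950297]
0.75
```

View pics/a_side.png

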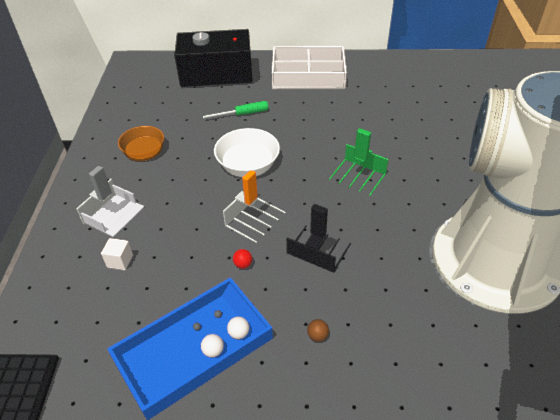

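View pics/a_top.png

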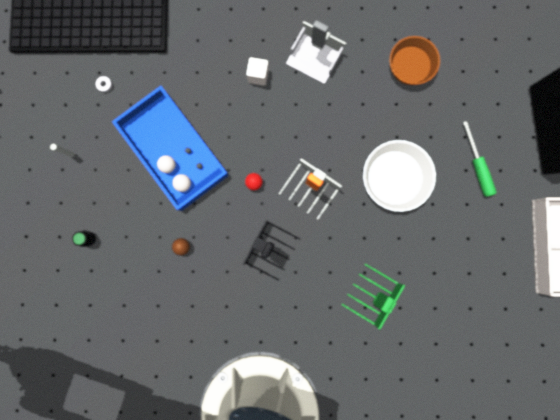

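View pics/a_wrist.png

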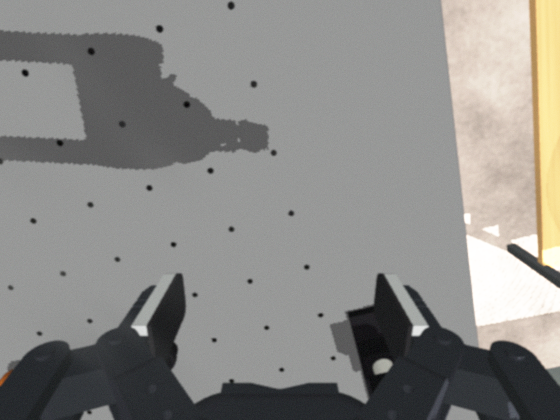

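```bash
cat > h.py <<'E'
import numpy as np, cv2
from scipy.spatial.transform import Rotation as Ro
def proj(f,X):
    X=np.atleast_2d(X); c=X@np.array(f['R']).T+np.array(f['t'])
    return np.c_[f['fx']*c[:,0]/c[:,2]+f['cx'], f['fy']*c[:,1]/c[:,2]+f['cy']]
def pose(x,y,yaw,z=0,pit=0): # returns fn local->world
    R=Ro.from_euler('xyz',[0,pit,yaw]).as_matrix()
    return lambda P: np.atleast_2d(P)@R.T+np.array([x,y,z])
SC=[]
for y in (-50,-25,0,25,50): SC.append([[-50,y,3],[30,y,4]])
SC+= [[[34,-52,0],[34,52,0]],[[34,-52,46],[34,52,46]],[[34,-52,0],[34,-52,46]],[[34,52,0],[34,52,46]]]
for sx in(-7,7):
  for sy in(-15,15): SC.append([[sx,sy,52],[sx,sy,125]])
SC+= [[[a,b,125],[c,d,125]] for a,b,c,d in((-7,-15,7,-15),(7,-15,7,15),(7,15,-7,15),(-7,15,-7,-15))]
TR=[]
for z,a,b in((36,121,66),(36,115,60),(6,115,60),(0,121,66)):
    c=[[-a,-b,z],[a,-b,z],[a,b,z],[-a,b,z]]
    TR+=[[c[i],c[(i+1)%4]] for i in range(4)]
def draw(im,f,lines,T,s,o,col):
    for a,b in lines:
        p=(proj(f,T([a,b]))-o)*s
        cv2.line(im,tuple(int(round(v)) for v in p[0]),tuple(int(round(v)) for v in p[1]),col,1,cv2.LINE_AA)
def crop(f,u,v,w,h,s):
    im=f['img'][v:v+h,u:u+w,::-1]
    return cv2.resize(im,None,fx=s,fy=s,interpolation=cv2.INTER_CUBIC).copy()
E
python3 - <<'E'
from rig import r, grab_frame, spotter
from h import *
from scipy.optimize import minimize
import pickle
F={c:grab_frame(c) for c in('top','side')}
pickle.dump(F,open('F0.pkl','wb'))
# tray fit by IoU of hull
def cost(p):
    T=pose(p[0],p[1],p[2]);e=0
    P=T([[a,b,z] for a in(-121,121) for b in(-66,66) for z in(0,36)])
    for c,f in F.items():
        hsv=cv2.cvtColor(f['img'],cv2.COLOR_RGB2HSV)
        m=cv2.inRange(hsv,(100,120,50),(125,255,255)); 
        if c=='side': m[:200]=0
        n,l,st,_=cv2.connectedComponentsWithStats(m); k=1+np.argmax(st[1:,4]); cn,_=cv2.findContours((l==k).astype('uint8'),cv2.RETR_EXTERNAL,cv2.CHAIN_APPROX_NONE)
        A=np.zeros(m.shape,'uint8'); cv2.fillPoly(A,[cv2.convexHull(cn[0])],1)
        B=np.zeros(m.shape,'uint8'); cv2.fillConvexPoly(B,np.round(cv2.convexHull(proj(f,P).astype('float32'))*16).astype('int32'),1,shift=4)
        e+=1-(A&B).sum()/(A|B).sum()
    return e
best=min((minimize(cost,[570,199,y],method='Nelder-Mead',options=dict(initial_simplex=[[570,199,y],[578,199,y],[570,207,y],[570,199,y+.1]])) for y in(0.4,0.65,.9)),key=lambda o:o.fun)
print(best.x,best.fun)
for c,f in F.items():
    o=(230,130) if c=='top' else (200,150)
    cv2.imwrite(f'pics/b_{c}.png',crop(f,*o,140,105,5))
    o=(100,75) if c=='top' else (100,270)
    im=crop(f,*o,190,140,4); draw(im,f,TR,pose(*best.x),4,np.array(o),(0,255,255)); cv2.imwrite(f'pics/t_{c}.png',im)
E
```

```text
[569.85642035 200.97347171   0.65776776] 0.03488841977046109
```

View pics/b_top.png

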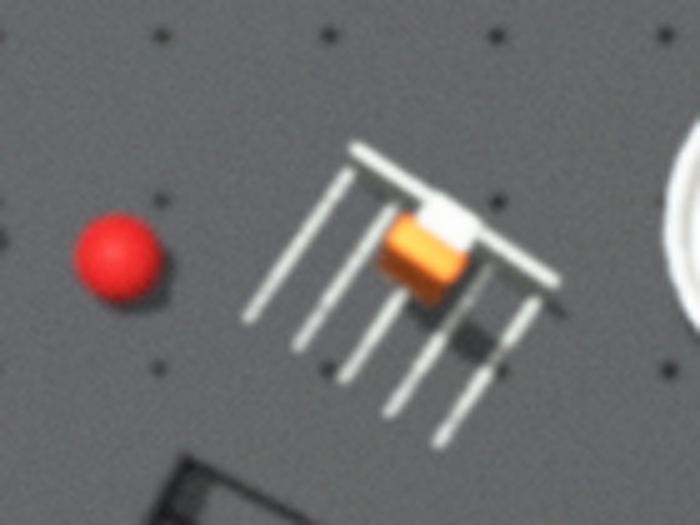

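View pics/b_side.png

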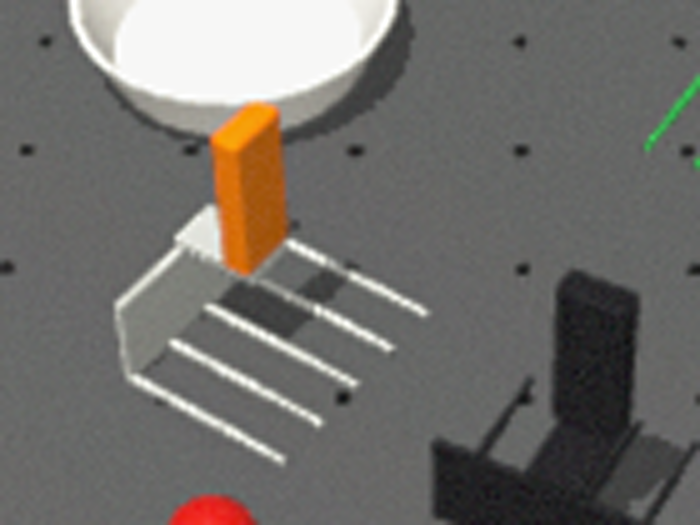

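View pics/t_top.png

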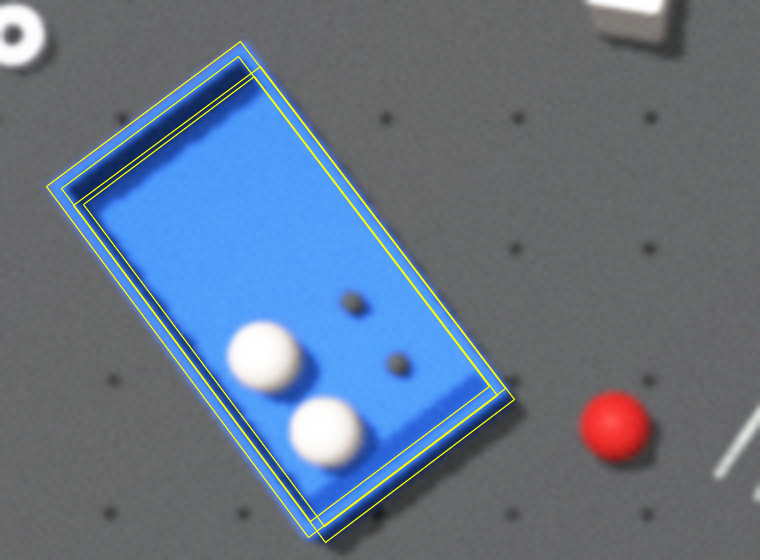

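View pics/t_side.png

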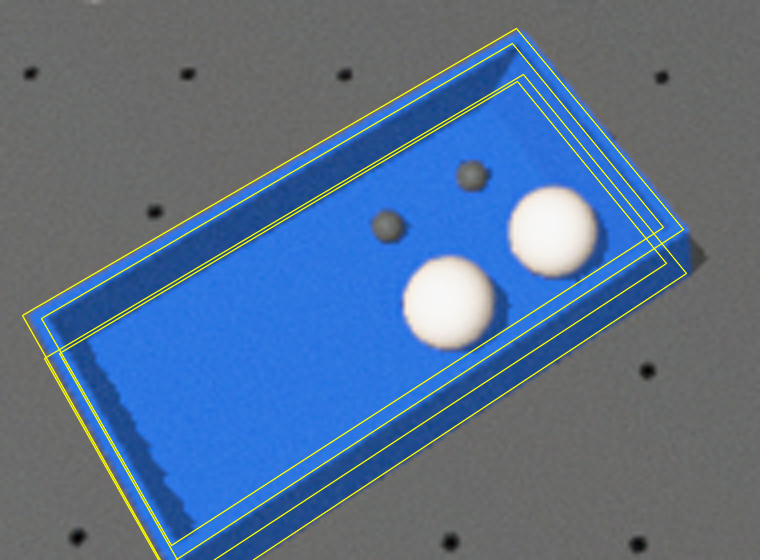

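Run:
```python
from h import *
import pickle
from scipy.optimize import least_squares
F=pickle.load(open('F0.pkl','rb'))
tt=np.array([(247,321),(297,349),(344,380),(390,414),(438,446)])/5+(230,130)
ts=np.array([(284,461),(322,424),(356,384),(391,348),(426,313)])/5+(200,150)
tp=np.array([(354,148),(556,284)])/5+(230,130)
L=np.array([[-50,y,2] for y in(50,25,0,-25,-50)]); B=np.array([[32,50,46],[32,-50,46]])
def res(p):
    T=pose(*p); return np.r_[(proj(F['top'],T(L))-tt).ravel(),(proj(F['side'],T(L))-ts).ravel(),(proj(F['top'],T(B))-tp).ravel()]
o=least_squares(res,[488,-110,-.57]); print('scoop',o.x,np.abs(o.fun).max(), o.fun.round(1))
sx=o.x
# balls: clicks in tray crops (4x)
oT=np.array((100,75));oS=np.array((100,270))
cl={'wa':((264,357),(449,302),19),'wb':((326,432),(553,231),19),'sa':((354,304),(388,226),7),'sb':((399,365),(472,176),7)}
for tr in ([569.86,200.97,.658],):
  c,s=np.cos(tr[2]),np.sin(tr[2])
  for k,(a,b,rad) in cl.items():
    a=np.array(a)/4+oT; b=np.array(b)/4+oS
    q=least_squares(lambda p:np.r_[proj(F['top'],p)[0]-a,proj(F['side'],p)[0]-b],[540,200,25]).x
    d=q[:2]-tr[:2]; print(k,q.round(1),'tray',[round(c*d[0]+s*d[1],1),round(-s*d[0]+c*d[1],1)])
# dish circle: 
for k,f in F.items():
    o=(190,110) if k=='side' else (340,120)
    im=crop(f,*o,120,100,5); 
    T=pose(510,-292,0)
    t=np.linspace(0,2*np.pi,60)
    ring=[[[76*np.cos(a),76*np.sin(a),36],[76*np.cos(b),76*np.sin(b),36]] for a,b in zip(t,t[1:])]
    draw(im,f,ring,T,5,np.array(o),(0,0,255))
    draw(im,f,SC,pose(*sx),5,np.array(o),(0,0,255))
    cv2.imwrite(f'pics/d_{k}.png',im)
```

```text
scoop [ 484.56890095 -109.00112298   -0.5967653 ] 0.9036365951958771 [ 0.1 -0.3 -0.6  0.5 -0.6  0.6 -0.4  0.2 -0.6  0.2 -0.1 -0.6 -0.3 -0.9
  0.  -0.4  0.1 -0.5 -0.1 -0.6  0.4  0.1 -0.6 -0.7]
wa [532.  208.4  25.1] tray [np.float64(-25.4), np.float64(29.0)]
wb [491.  173.6  24.5] tray [np.float64(-79.1), np.float64(26.6)]
sa [565.4 163.3  10.1] tray [np.float64(-26.6), np.float64(-27.1)]
sb [531.  137.4  10.3] tray [np.float64(-69.6), np.float64(-26.5)]
```

View pics/d_side.png

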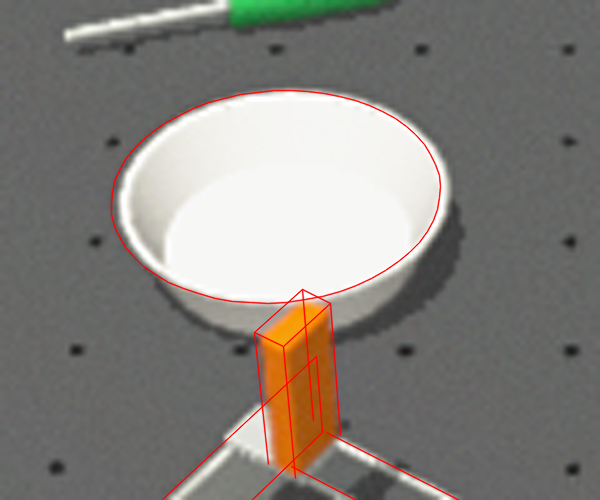

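View pics/d_top.png

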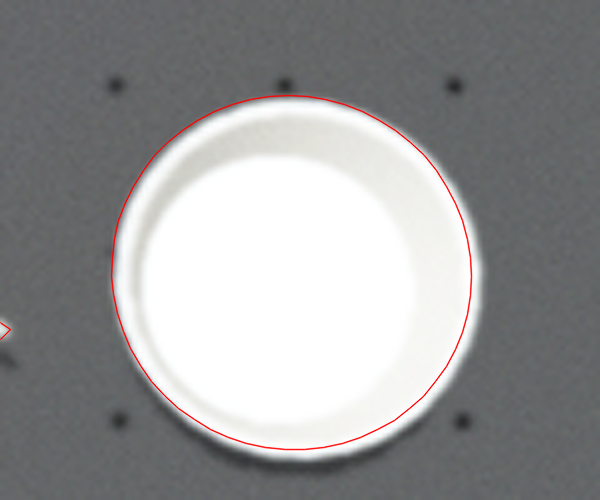

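```bash
cat > mv.py <<'E'
import numpy as np,sys,json
# usage: python mv.py plan x y z yaw   (grasp point target) -> numbers; uses cmd.json
def load(): return json.load(open('cmd.json'))
def apply(c,row):
    x,y,z,w=row; a=c[3]
    return [c[0]+1000*(x*np.cos(a)+y*np.sin(a)),c[1]+1000*(x*np.sin(a)-y*np.cos(a)),c[2]-1000*z,a-w*np.pi]
def plan(c,t):
    a=c[3];d=np.array(t[:2])-c[:2]
    w=-((t[3]-a+np.pi)%(2*np.pi)-np.pi)/np.pi
    return [round((d[0]*np.cos(a)+d[1]*np.sin(a))/1000,4),round((d[0]*np.sin(a)-d[1]*np.cos(a))/1000,4),round((c[2]-t[2])/1000,4),round(w,4)]
if __name__=='__main__':
    v=[float(s) for s in sys.argv[2:]]
    if sys.argv[1]=='plan': print(plan(load(),v[:2]+[v[2]+155,v[3]]))
    else:
        c=apply(load(),v); json.dump(list(map(float,c)),open('cmd.json','w')); print('cmd',np.round(c,3),'grasp z',round(c[2]-155,1))
E
echo '[170.197,601.384,404.681,2.8657]' > cmd.json
python3 mv.py plan 485.5 -108.5 195 2.545
```

```text
[np.float64(-0.4968), np.float64(-0.5971), 0.0547, 0.1021]
```

Emit:
apply_moves:
  motion: "1 -0.4968 -0.5971 0.0547 0.1021;1 -0.4968 -0.5971 0.0547 0.1021;1 -0.4968 -0.5971 0.0547 0.1021;1 -0.4968 -0.5971 0.0547 0.1021;1 -0.4968 -0.5971 0.0547 0.1021;1 -0.4968 -0.5971 0.0547 0.1021;1 -0.4968 -0.5971 0.0547 0.1021;1 -0.4968 -0.5971 0.0547 0.1021;1 -0.4968 -0.5971 0.0547 0.1021;1 -0.4968 -0.5971 0.0547 0.1021;1 -0.4968 -0.5971 0.0547 0.1021;1 -0.4968 -0.5971 0.0547 0.1021;1 -0.4968 -0.5971 0.0547 0.1021;1 -0.4968 -0.5971 0.0547 0.1021;1 -0.4968 -0.5971 0.0547 0.1021;1 -0.4968 -0.5971 0.0547 0.1021;1 -0.4968 -0.5971 0.0547 0.1021;1 -0.4968 -0.5971 0.0547 0.1021;1 -0.4968 -0.5971 0.0547 0.1021;1 -0.4968 -0.5971 0.0547 0.1021"
  squeeze: 60

```text
clock: 2.52
eef_pos: [487.6, -112.7, 350.0]
tcp_rot: [-3.141, 0.003, 2.542]
contact_force: [0.4, -1.1, 1.3]
opening: 1.0
```

```bash
python3 mv.py apply -0.4968 -0.5971 0.0547 0.1021
python3 - <<'E'
from rig import r, grab_frame
from h import *
f=grab_frame('wrist'); im=f['img'][:,:,::-1].copy()
draw(im,f,SC,pose(485.5,-108.5,-.597),1,np.zeros(2),(0,0,255)); cv2.imwrite('pics/w1.png',im)
s=r.sense(); print(s['eef_pos'],s['tcp_rot'])
E
```

```text
cmd [ 485.556 -108.466  349.981    2.545] grasp z 195.0
[ 486.45172553 -110.74450512  349.8291343 ] [-3.14155449e+00  5.85165941e-04  2.54154083e+00]
```

View pics/w1.png

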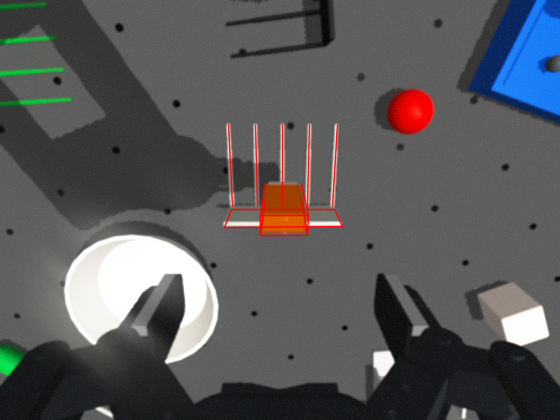

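Emit:
apply_moves:
  motion: "1 0 0 0.04 0;1 0 0 0.075 0;1 0 0 0.095 0;1 0 0 0.095 0;1 0 0 0.095 0;-1 0 0 0.095 0;-1 0 0 0.095 0;-1 0 0 0.095 0;-1 0 0 0.095 0;-1 0 0 0.095 0;-1 0 0 0.095 0;-1 0 0 0.095 0;-1 0 0 0.095 0"
  squeeze: 60

```text
clock: 3.65
eef_pos: [486.0, -108.5, 255.9]
tcp_rot: [3.141, 0.001, 2.545]
contact_force: [-1.6, 0.4, 7.8]
opening: 0.342
```

```bash
python3 mv.py apply 0 0 0.095 0; python3 mv.py plan 698 300.1 160 3.7996
```

```text
cmd [ 485.556 -108.466  254.981    2.545] grasp z 100.0
[np.float64(0.0538), np.float64(0.4573), -0.06, -0.3994]
```

Emit:
apply_moves:
  motion: "-1 0 0 -0.02 0;-1 0 0 -0.06 0;-1 0.0538 0.4573 -0.06 -0.3994;-1 0.0538 0.4573 -0.06 -0.3994;-1 0.0538 0.4573 -0.06 -0.3994;-1 0.0538 0.4573 -0.06 -0.3994;-1 0.0538 0.4573 -0.06 -0.3994;-1 0.0538 0.4573 -0.06 -0.3994;-1 0.0538 0.4573 -0.06 -0.3994;-1 0.0538 0.4573 -0.06 -0.3994;-1 0.0538 0.4573 -0.06 -0.3994;-1 0.0538 0.4573 -0.06 -0.3994;-1 0.0538 0.4573 -0.06 -0.3994;-1 0.0538 0.4573 -0.06 -0.3994;-1 0.0538 0.4573 -0.06 -0.3994;-1 0.0538 0.4573 -0.06 -0.3994;-1 0.0538 0.4573 -0.06 -0.3994"

```text
clock: 5.07
eef_pos: [697.5, 298.9, 314.6]
tcp_rot: [3.142, -0.002, -2.484]
contact_force: [0.3, 0.3, -2.0]
opening: 0.343
```

```bash
python3 mv.py apply 0.0538 0.4573 -0.06 -0.3994
python3 - <<'E'
from rig import r, grab_frame
from h import *
import pickle
s=r.sense(); print(s['clock'],s['eef_pos'],s['tcp_rot'],s['contact_force'],s['opening'])
e=s['eef_pos']
for c,o in(('side',(60,260)),('top',(60,20)),('wrist',(0,0))):
    f=grab_frame(c); k=1 if c=='wrist' else 4
    im=f['img'][:,:,::-1].copy() if k==1 else crop(f,*o,190,150,4)
    draw(im,f,SC,pose(e[0],e[1],s['tcp_rot'][2]+np.pi,e[2]-255),k,np.array(o),(0,0,255)); draw(im,f,TR,pose(569.86,200.97,.658),k,np.array(o),(0,255,255));cv2.imwrite(f'pics/p_{c}.png',im)
E
```

```text
cmd [697.996 300.051 314.981   3.8  ] grasp z 160.0
5.0667 [697.5084575  298.90247722 314.59685484] [ 3.14151268e+00 -1.59633226e-03 -2.48430336e+00] [ 0.28836633  0.29635817 -1.95079774] 0.3430745267664699
```

View pics/p_side.png

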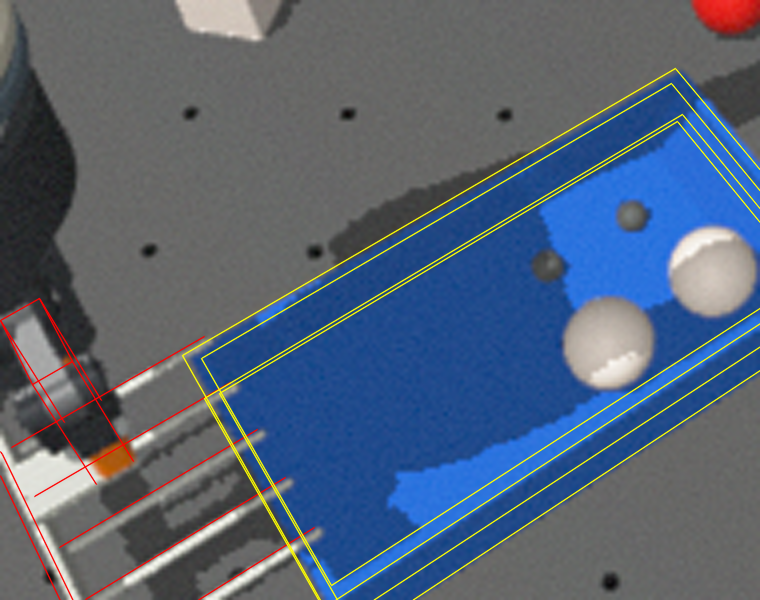

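View pics/p_top.png

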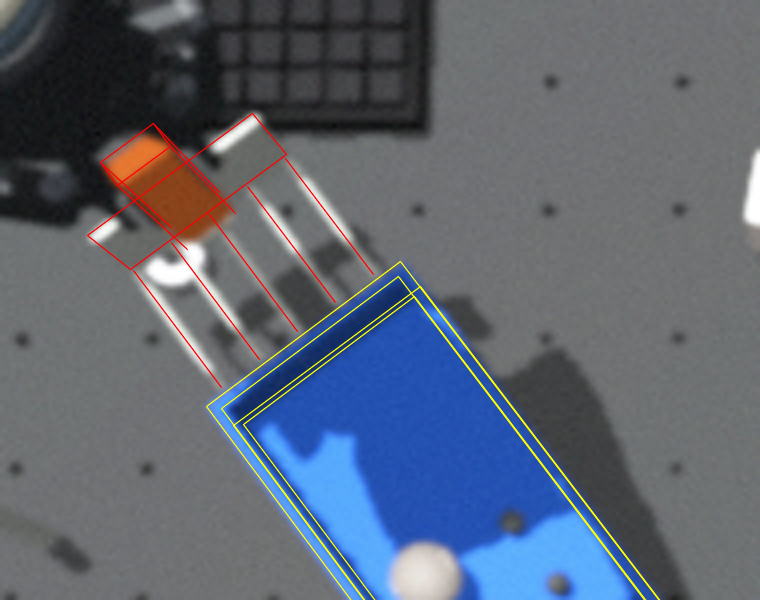

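View pics/p_wrist.png

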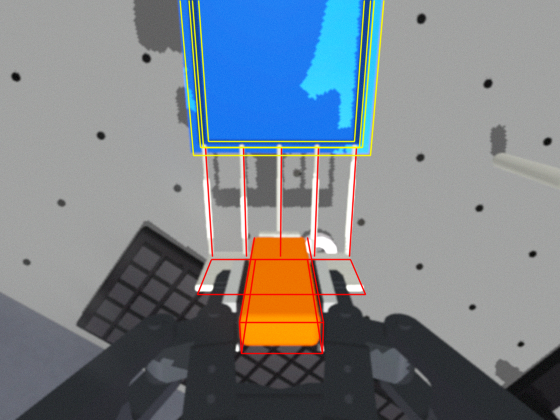

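Emit:
apply_moves:
  motion: "-1 0 0 0.02 0;-1 0 0 0.021 0;-1 0 0 0.022 0;-1 0 0 0.022 0;-1 0 0 0.022 0"
  squeeze: 20

```text
clock: 5.63
eef_pos: [698.2, 300.0, 293.8]
tcp_rot: [-3.141, 0.001, -2.484]
contact_force: [-0.9, -0.4, -2.2]
opening: 0.342
```

Emit:
apply_moves:
  motion: "-1 0 0 0.001 0;-1 0 0 0.002 0;-1 0 0 0.002 0;-1 0 0 0.002 0"

```text
clock: 5.97
eef_pos: [698.3, 300.2, 291.8]
tcp_rot: [-3.141, 0.001, -2.483]
contact_force: [1.7, -0.1, 2.8]
opening: 0.341
```

Emit:
apply_moves:
  motion: "-1 0 0 0.001 0;-1 0 0 0.001 0;-1 0 0 0.001 0"

```text
clock: 6.22
eef_pos: [698.5, 300.3, 291.5]
tcp_rot: [-3.141, 0.002, -2.483]
contact_force: [1.2, -0.3, 6.5]
opening: 0.336
```

Emit:
apply_moves:
  motion: "-1 0 0 0.001 0;-1 0 0 0.002 0;-1 0 0 0.002 0;-1 0 0 0.002 0"

```text
clock: 6.55
eef_pos: [699.1, 300.7, 290.8]
tcp_rot: [-3.14, 0.005, -2.483]
contact_force: [2.3, -0.1, 11.7]
opening: 0.342
```

Emit:
apply_moves:
  motion: "-1 0 0 0.001 0;-1 0 0 0.002 0;-1 0 0 0.002 0;-1 0 0 0.002 0"

```text
clock: 6.88
eef_pos: [699.8, 301.2, 290.1]
tcp_rot: [-3.14, 0.008, -2.483]
contact_force: [2.3, 2.4, 16.5]
opening: 0.347
```

```bash
for a in "0 0 0.022 0" "0 0 0.002 0" "0 0 0.001 0" "0 0 0.002 0" "0 0 0.002 0"; do python3 mv.py apply $a; done
cat > look.py <<'E'
import sys
from rig import r, grab_frame
from h import *
s=r.sense(); print(s['clock'],s['eef_pos'].round(1),s['tcp_rot'].round(4),s['contact_force'].round(1),round(s['opening'],3))
e=s['eef_pos']; tag=sys.argv[1]; pit=np.radians(float(sys.argv[2])) # tips-up positive
oz=float(sys.argv[3]) if len(sys.argv)>3 else 155
cams=sys.argv[4].split(',') if len(sys.argv)>4 else ['side','wrist']
yaw=s['tcp_rot'][2]+np.pi
R=Ro.from_euler('xyz',[0,pit,yaw]).as_matrix()
T=lambda P:(np.atleast_2d(P)-[0,0,100])@R.T+[e[0],e[1],e[2]-oz]
for c in cams:
    f=grab_frame(c); k=1 if c=='wrist' else 4
    p=proj(f,T([0,0,50]))[0]
    o=np.array([0,0]) if k==1 else np.clip(np.array([int(p[0])-80,int(p[1])-75]),0,[370,270])
    im=f['img'][:,:,::-1].copy() if k==1 else crop(f,*o,190,150,4)
    cv2.imwrite(f'pics/{tag}_{c}_raw.png',im)
    draw(im,f,SC,T,k,o,(0,0,255)); draw(im,f,TR,pose(569.86,200.97,.658),k,o,(0,255,255));cv2.imwrite(f'pics/{tag}_{c}.png',im)
E
python3 look.py q1 3
```

```text
cmd [697.996 300.051 292.981   3.8  ] grasp z 138.0
cmd [697.996 300.051 290.981   3.8  ] grasp z 136.0
cmd [697.996 300.051 289.981   3.8  ] grasp z 135.0
cmd [697.996 300.051 287.981   3.8  ] grasp z 133.0
cmd [697.996 300.051 285.981   3.8  ] grasp z 131.0
6.8833 [699.8 301.2 290.1] [-3.14    0.0079 -2.4834] [ 2.3  2.4 16.5] 0.347
```

View pics/q1_wrist.png

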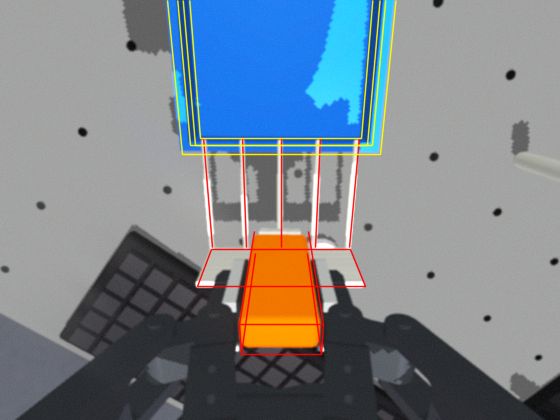

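View pics/q1_side.png

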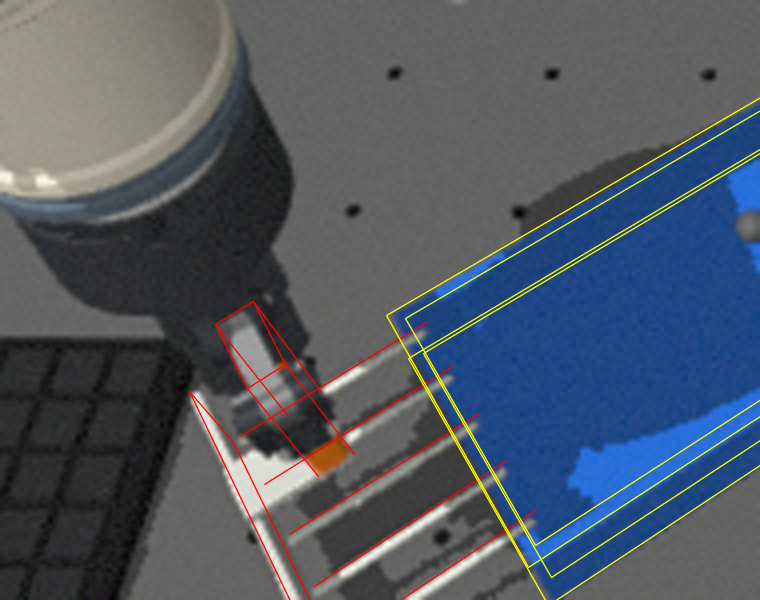

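Run:
```python
import cv2,numpy as np
a=cv2.imread('pics/p_wrist.png')[120:300,180:380];b=cv2.imread('pics/q1_wrist_raw.png')[120:300,180:380]
cv2.imwrite('pics/cmp1.png',cv2.resize(np.hstack([a,b]),None,fx=2,fy=3,interpolation=cv2.INTER_CUBIC))
```

```text
(no output)
```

View pics/cmp1.png

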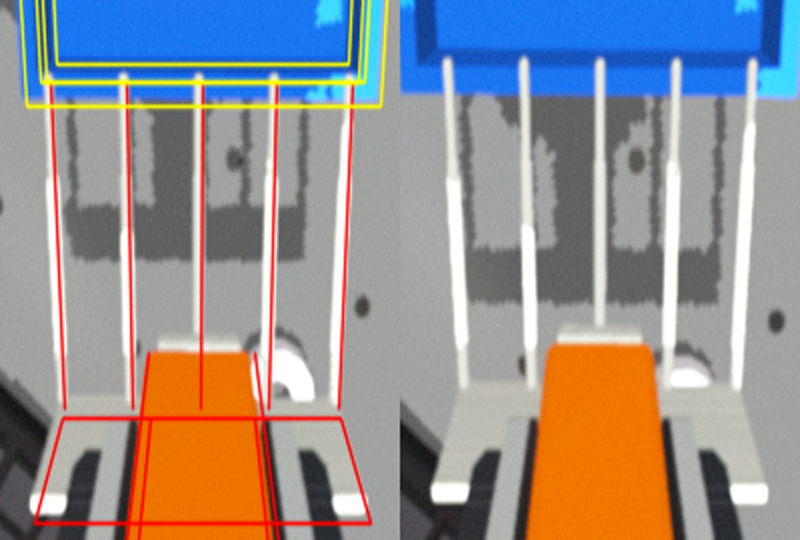

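```bash
python3 mv.py plan 698 300.05 165 3.8;python3 mv.py plan 624.3 236.8 165 3.8; python3 mv.py plan 624.3 236.8 112 3.8
```

```text
[np.float64(-0.0), np.float64(-0.0), -0.034, -0.0001]
[np.float64(0.097), np.float64(-0.005), -0.034, -0.0001]
[np.float64(0.097), np.float64(-0.005), 0.019, -0.0001]
```

Emit:
apply_moves:
  motion: "-1 0 0 0 0;-1 0 0 0 0;-1 0 0 -0.02 0;-1 0 0 -0.034 0;-1 0.03 -0.002 -0.034 0;-1 0.06 -0.005 -0.034 0;-1 0.09 -0.005 -0.034 0;-1 0.097 -0.005 -0.034 0;-1 0.097 -0.005 -0.034 0;-1 0.097 -0.005 -0.01 0;-1 0.097 -0.005 0.010 0;-1 0.097 -0.005 0.019 0;-1 0.097 -0.005 0.019 0;-1 0.097 -0.005 0.019 0"
  squeeze: 120

```text
clock: 8.15
eef_pos: [624.8, 237.3, 266.8]
tcp_rot: [3.141, -0.0, -2.483]
contact_force: [-0.4, -1.3, -2.1]
opening: 0.334
```

```bash
python3 mv.py apply 0.097 -0.005 0.019 0; python3 look.py q2 2.5 155 side,top,wrist
```

```text
cmd [624.312 236.769 266.981   3.8  ] grasp z 112.0
8.15 [624.8 237.3 266.8] [ 3.1414e+00 -4.0000e-04 -2.4832e+00] [-0.4 -1.3 -2.1] 0.334
```

View pics/q2_wrist_raw.png

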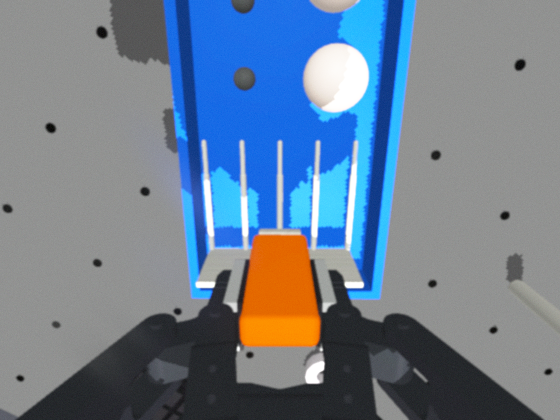

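View pics/q2_side.png

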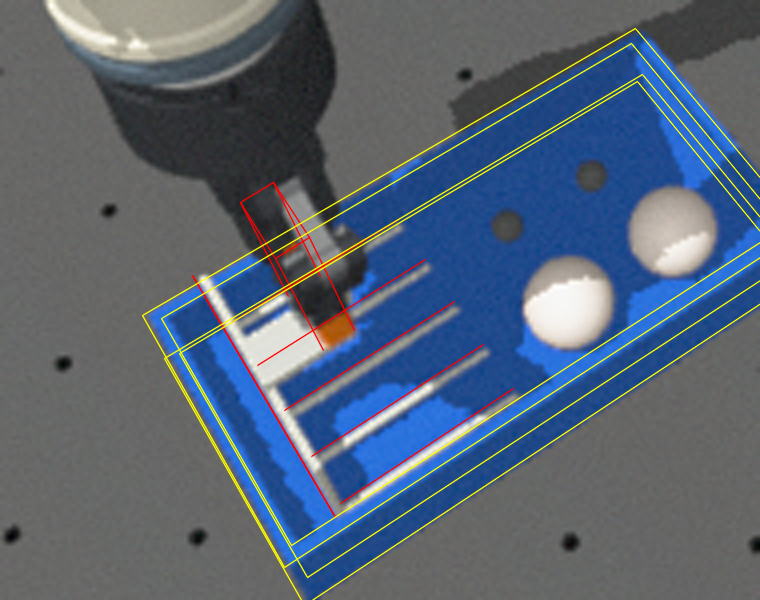

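View pics/q2_top.png

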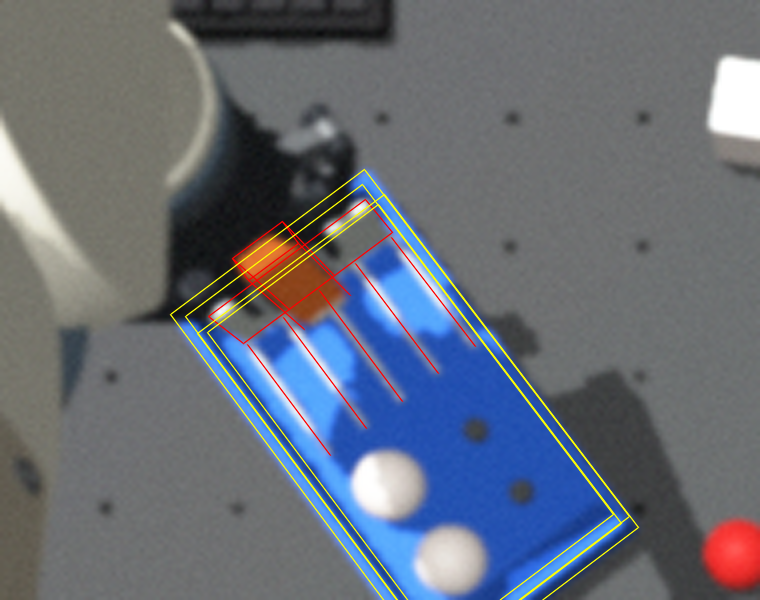

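Emit:
apply_moves:
  motion: "-1 0 0 0.002 0;-1 0 0 0.0035 0;-1 0 0 0.0035 0;-1 0 0 0.0035 0"

```text
clock: 8.63
eef_pos: [624.3, 236.8, 263.6]
tcp_rot: [-3.142, 0.0, -2.483]
contact_force: [-0.5, 0.3, -2.5]
opening: 0.331
```

Emit:
apply_moves:
  motion: "-1 0 0 0.001 0;-1 0 0 0.001 0;-1 0 0 0.001 0"

```text
clock: 8.88
eef_pos: [624.4, 236.8, 262.9]
tcp_rot: [-3.141, 0.0, -2.483]
contact_force: [-0.4, -1.0, 2.7]
opening: 0.331
```

Emit:
apply_moves:
  motion: "-1 0.006 0 0 0;-1 0.012 0 0 0;-1 0.018 0 0 0;-1 0.024 0 0 0;-1 0.030 0 0 0;-1 0.036 0 0 0;-1 0.042 0 0 0;-1 0.048 0 0 0;-1 0.054 0 0 0;-1 0.060 0 0 0;-1 0.065 0 0 0;-1 0.07 0 0 0;-1 0.07 0 0 0"

```text
clock: 9.97
eef_pos: [568.4, 193.5, 262.7]
tcp_rot: [-3.142, -0.0, -2.484]
contact_force: [0.6, 1.2, 5.2]
opening: 0.341
```

```bash
for a in "0 0 0.0035 0" "0 0 0.001 0" "0.07 0 0 0"; do python3 mv.py apply $a; done; python3 look.py q3 3 155 side,wrist
```

```text
cmd [624.312 236.769 263.481   3.8  ] grasp z 108.5
cmd [624.312 236.769 262.481   3.8  ] grasp z 107.5
cmd [568.931 193.956 262.481   3.8  ] grasp z 107.5
9.9667 [568.4 193.5 262.7] [-3.1416 -0.     -2.4835] [0.6 1.2 5.2] 0.341
```

View pics/q3_wrist_raw.png

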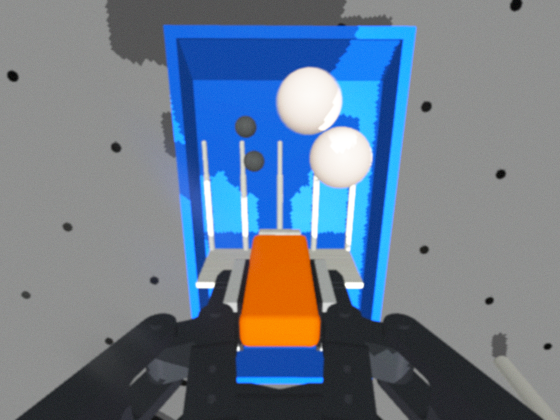

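View pics/q3_side_raw.png

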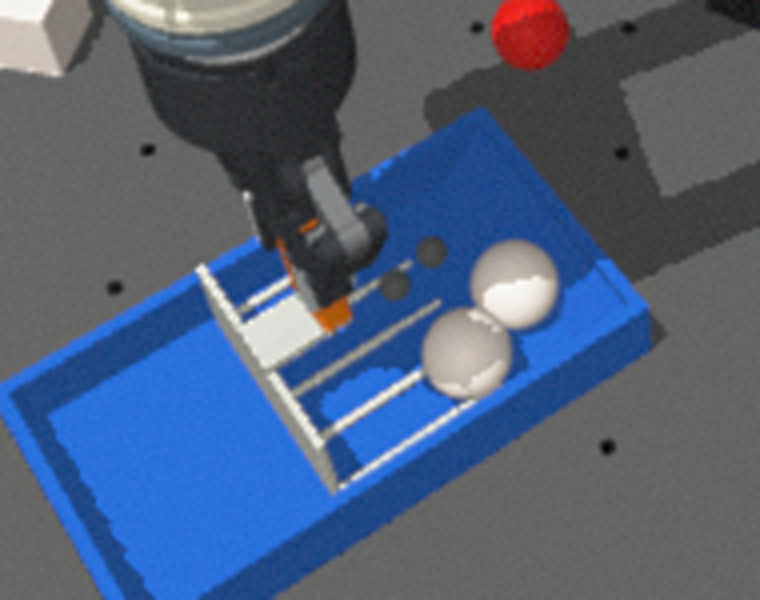

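Emit:
apply_moves:
  motion: "-1 0.005 0 0 0;-1 0.010 0 0 0;-1 0.015 0 0 0;-1 0.020 0 0 0;-1 0.024 0 0 0;-1 0.028 0 0 0;-1 0.032 0 0 0;-1 0.036 0 0 0;-1 0.036 0 0 0"

```text
clock: 10.82
eef_pos: [540.0, 171.6, 262.6]
tcp_rot: [-3.142, -0.0, -2.483]
contact_force: [1.6, 1.8, 5.8]
opening: 0.333
```

```bash
for a in "0.036 0 0 0"; do python3 mv.py apply $a; done; python3 look.py q4 3 155 side,wrist
```

```text
cmd [540.45  171.937 262.481   3.8  ] grasp z 107.5
10.8167 [540.  171.6 262.6] [-3.1416e+00 -2.0000e-04 -2.4835e+00] [1.6 1.8 5.8] 0.333
```

View pics/q4_wrist_raw.png

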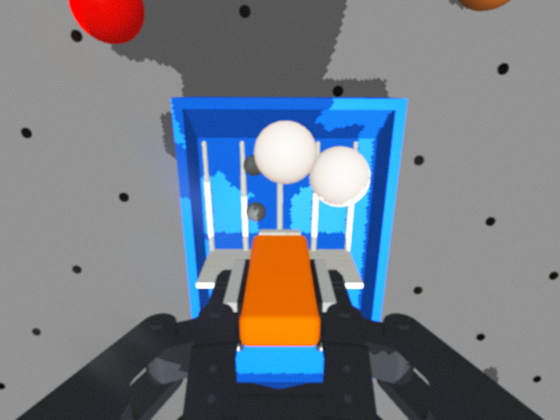

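View pics/q4_side_raw.png

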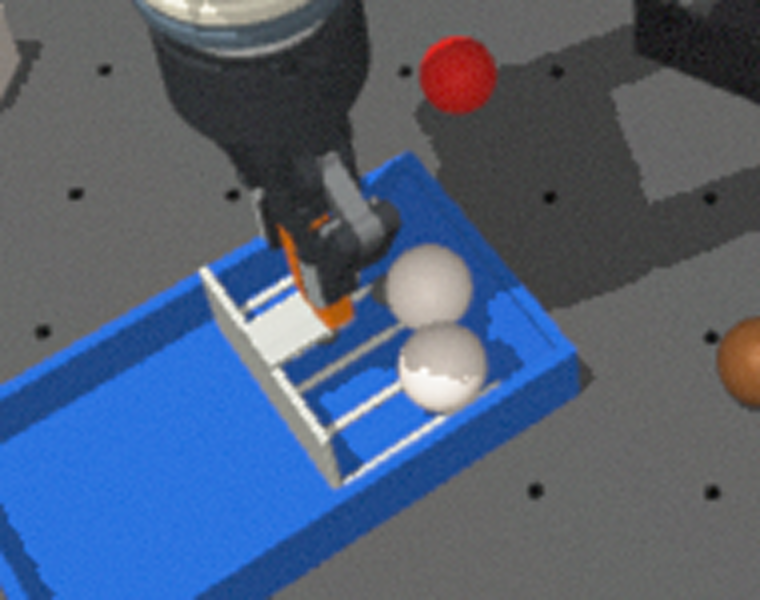

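Emit:
apply_moves:
  motion: "-1 0.002 0 0 0;-1 0.004 0 0 0;-1 0.006 0 0 0;-1 0.006 0 0 0;-1 0.006 0 0 0"

```text
clock: 11.33
eef_pos: [536.2, 168.5, 263.0]
tcp_rot: [-3.141, 0.002, -2.484]
contact_force: [4.8, 4.3, 6.7]
opening: 0.334
```

```bash
for a in "0.006 0 0 0"; do python3 mv.py apply $a; done; python3 look.py q5 3 155 side,wrist
```

```text
cmd [535.703 168.268 262.481   3.8  ] grasp z 107.5
11.3333 [536.2 168.5 263. ] [-3.1413e+00  2.0000e-03 -2.4837e+00] [4.8 4.3 6.7] 0.334
```

View pics/q5_wrist_raw.png

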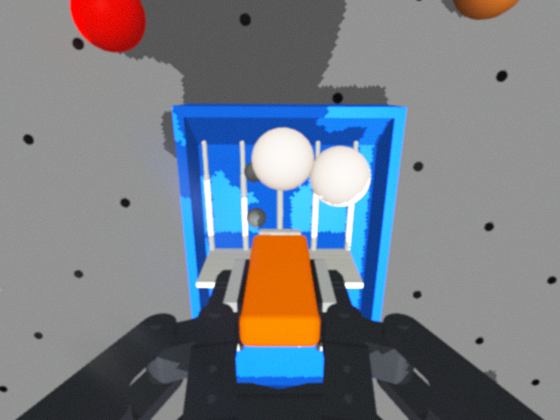

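View pics/q5_side_raw.png

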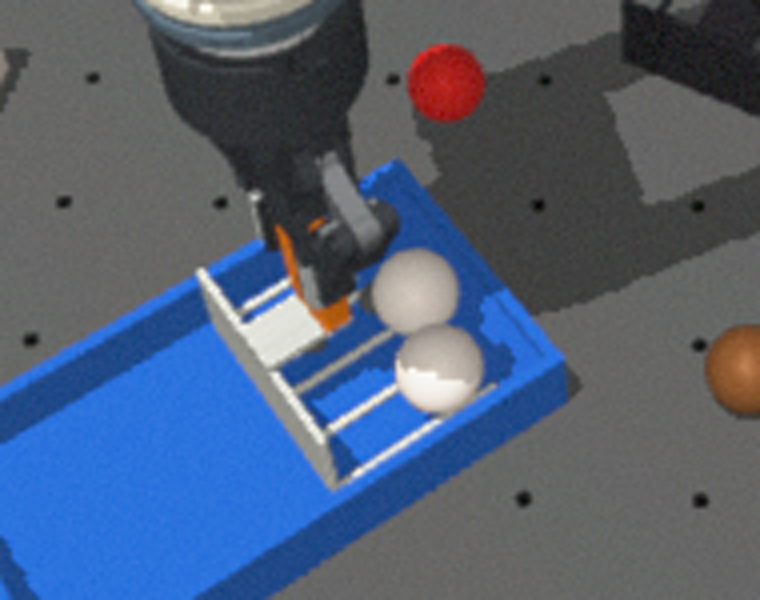

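Emit:
apply_moves:
  motion: "-1 0 0 -0.003 0;-1 0.001 0 -0.007 0;-1 0.003 0 -0.011 0;-1 0.006 0 -0.015 0;-1 0.008 0 -0.018 0;-1 0.009 0 -0.02 0;-1 0.009 0 -0.02 0"

```text
clock: 12.02
eef_pos: [528.3, 162.5, 282.8]
tcp_rot: [3.142, -0.0, -2.483]
contact_force: [0.4, 0.2, -2.1]
opening: 0.334
```

```bash
for a in "0.009 0 -0.02 0"; do python3 mv.py apply $a; done; python3 look.py q6 3 155 side,wrist
```

```text
cmd [528.582 162.763 282.481   3.8  ] grasp z 127.5
12.0167 [528.3 162.5 282.8] [ 3.1416e+00 -3.0000e-04 -2.4835e+00] [ 0.4  0.2 -2.1] 0.334
```

View pics/q6_wrist_raw.png

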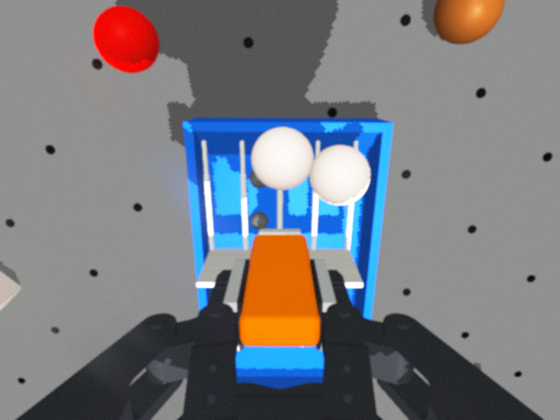

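View pics/q6_side_raw.png

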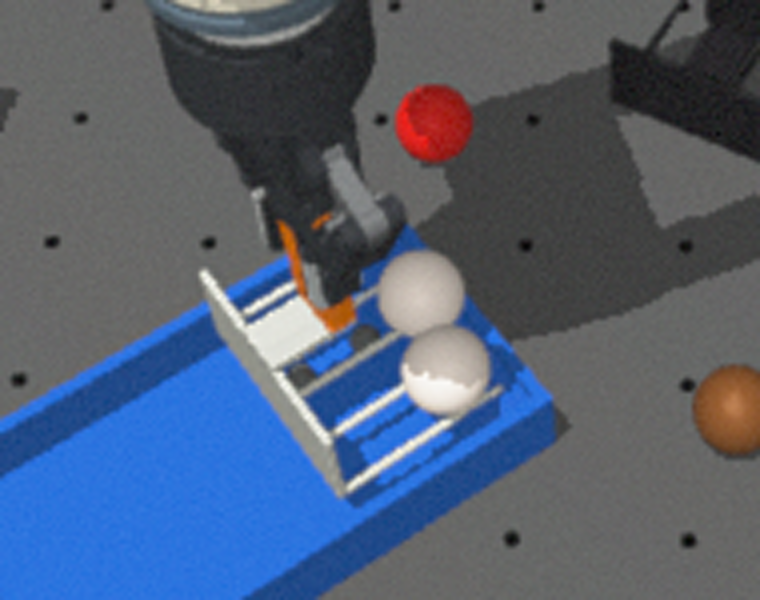

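Emit:
apply_moves:
  motion: "-1 0 0 -0.002 0;-1 0 0 -0.005 0;-1 0.001 0 -0.009 0;-1 0.003 0 -0.010 0;-1 0.006 0 -0.010 0;-1 0.009 0 -0.010 0;-1 0.012 0 -0.010 0;-1 0.014 0 -0.010 0;-1 0.015 0 -0.010 0;-1 0.015 0 -0.010 0"
  squeeze: 60

```text
clock: 12.95
eef_pos: [516.5, 153.4, 292.4]
tcp_rot: [3.141, -0.0, -2.484]
contact_force: [0.2, 0.6, -1.5]
opening: 0.334
```

```bash
for a in "0.015 0 -0.01 0"; do python3 mv.py apply $a; done; python3 look.py q7 2.5 155 side,wrist
```

```text
cmd [516.715 153.589 292.481   3.8  ] grasp z 137.5
12.95 [516.5 153.4 292.4] [ 3.1415e+00 -3.0000e-04 -2.4836e+00] [ 0.2  0.6 -1.5] 0.334
```

View pics/q7_wrist_raw.png

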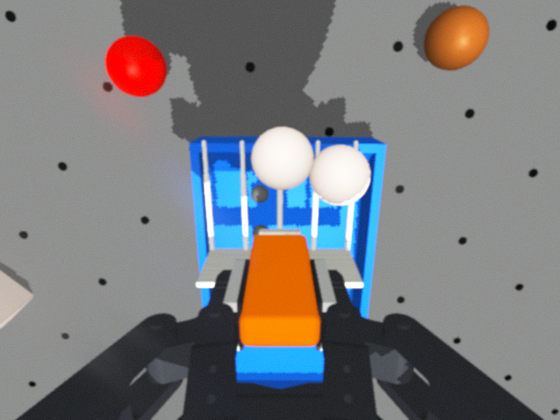

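View pics/q7_side.png

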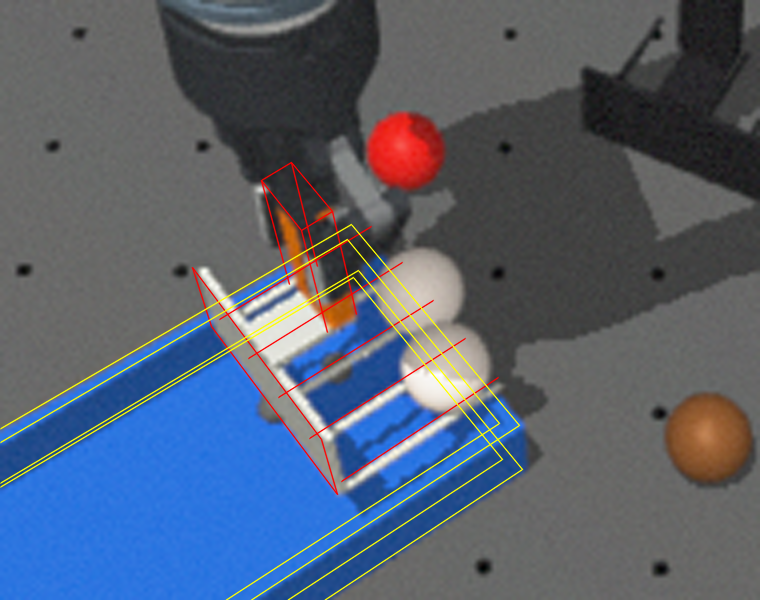

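Emit:
apply_moves:
  motion: "-1 0 0 0.001 0;-1 0 0 0.002 0;-1 0 0 0.003 0;-1 0 0 0.004 0;-1 0 0 0.005 0;-1 0 0 0.006 0;-1 0 0 0.007 0;-1 0 0 0.008 0;-1 0 0 0.008 0"
  squeeze: 20

```text
clock: 13.8
eef_pos: [518.4, 154.1, 287.0]
tcp_rot: [-3.14, 0.005, -2.483]
contact_force: [0.0, -0.5, 20.3]
opening: 0.331
```

```bash
for a in "0 0 0.008 0"; do python3 mv.py apply $a; done; python3 look.py q8 5 155 wrist
```

```text
cmd [516.715 153.589 284.481   3.8  ] grasp z 129.5
13.8 [518.4 154.1 287. ] [-3.1395  0.0046 -2.4829] [ 0.  -0.5 20.3] 0.331
```

View pics/q8_wrist_raw.png

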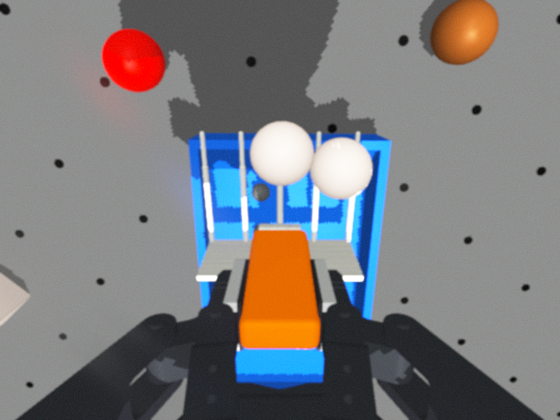

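```bash
cat > ramp.py <<'E'
import numpy as np,sys
from mv import *
# ramp.py x y graspz yaw vmax(mm/row) acc(mm/row^2) : prints rows of smooth path from cmd
x,y,z,w,vm,ac=map(float,sys.argv[1:7]); h=sys.argv[7] if len(sys.argv)>7 else '-1'
c=load(); t=plan(c,[x,y,z+155,w]); print(t)
L=max(1000*np.linalg.norm(t[:3]), abs(t[3])*180/7*vm*1.0)
s=0;v=0;fr=[]
while s<L-1e-6:
    v=min(v+ac,vm,np.sqrt(2*ac*max(L-s,0))+ac*.2, L-s if L-s<ac*1.5 else 1e9); s+=v; fr.append(s/L)
for i in range(0,len(fr),20):
    print(';'.join(' '.join([h]+[f'{f*q:.4f}' for q in t]) for f in fr[i:i+20])); 
    print(len(fr[i:i+20]), 'from call start; later chunks need replanning')
E
python3 ramp.py 516.7 153.6 170 3.8 8 2
```

```text
[np.float64(0.0), np.float64(0.0), -0.0405, -0.0001]
-1 0.0000 0.0000 -0.0020 -0.0000;-1 0.0000 0.0000 -0.0060 -0.0000;-1 0.0000 0.0000 -0.0120 -0.0000;-1 0.0000 0.0000 -0.0200 -0.0000;-1 0.0000 0.0000 -0.0280 -0.0001;-1 0.0000 0.0000 -0.0355 -0.0001;-1 0.0000 0.0000 -0.0404 -0.0001;-1 0.0000 0.0000 -0.0405 -0.0001
8 from call start; later chunks need replanning
```

Emit:
apply_moves:
  motion: "-1 0 0 0 0;-1 0 0 0 0;-1 0 0 -0.002 0;-1 0 0 -0.006 0;-1 0 0 -0.012 0;-1 0 0 -0.02 0;-1 0 0 -0.028 0;-1 0 0 -0.0355 0;-1 0 0 -0.0405 0;-1 0 0 -0.0405 0;-1 0 0 -0.0405 0;-1 0 0 -0.0405 0"
  squeeze: 80

```text
clock: 14.85
eef_pos: [516.6, 153.6, 324.8]
tcp_rot: [3.141, -0.0, -2.483]
contact_force: [-0.3, -0.2, -2.9]
opening: 0.338
```

```bash
for a in "0 0 -0.0405 0"; do python3 mv.py apply $a; done; python3 look.py q9 6 155 side,wrist; python3 ramp.py 530 -60 170 3.6 14 1.5;  python3 mv.py plan 536.7 -285.1 170 3.4416
```

```text
cmd [516.715 153.589 324.981   3.8  ] grasp z 170.0
14.85 [516.6 153.6 324.8] [ 3.1415e+00 -3.0000e-04 -2.4834e+00] [-0.3 -0.2 -2.9] 0.338
[np.float64(0.1201), np.float64(-0.1771), -0.0, 0.0636]
-1 0.0008 -0.0012 -0.0000 0.0004;-1 0.0025 -0.0037 -0.0000 0.0013;-1 0.0051 -0.0074 -0.0000 0.0027;-1 0.0084 -0.0124 -0.0000 0.0045;-1 0.0126 -0.0186 -0.0000 0.0067;-1 0.0177 -0.0261 -0.0000 0.0094;-1 0.0236 -0.0348 -0.0000 0.0125;-1 0.0303 -0.0447 -0.0000 0.0160;-1 0.0379 -0.0559 -0.0000 0.0201;-1 0.0457 -0.0675 -0.0000 0.0242;-1 0.0536 -0.0790 -0.0000 0.0284;-1 0.0615 -0.0906 -0.0000 0.0325;-1 0.0693 -0.1022 -0.0000 0.0367;-1 0.0772 -0.1138 -0.0000 0.0409;-1 0.0850 -0.1254 -0.0000 0.0450;-1 0.0929 -0.1370 -0.0000 0.0492;-1 0.0998 -0.1472 -0.0000 0.0529;-1 0.1058 -0.1561 -0.0000 0.0560;-1 0.1109 -0.1635 -0.0000 0.0587;-1 0.1150 -0.1696 -0.0000 0.0609
20 from call start; later chunks need replanning
-1 0.1181 -0.1742 -0.0000 0.0625;-1 0.1201 -0.1771 -0.0000 0.0636
2 from call start; later chunks need replanning
[np.float64(0.2525), np.float64(-0.3593), -0.0, 0.114]
```

View pics/q9_wrist_raw.png

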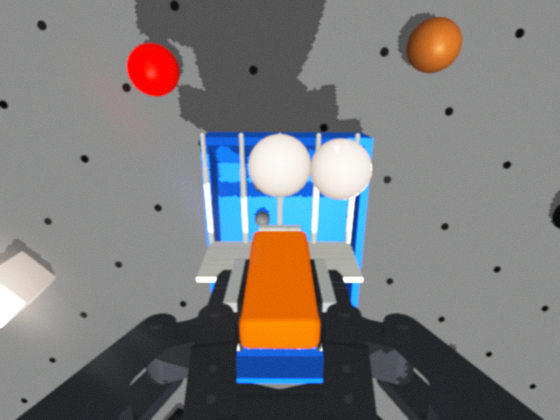

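View pics/q9_side.png

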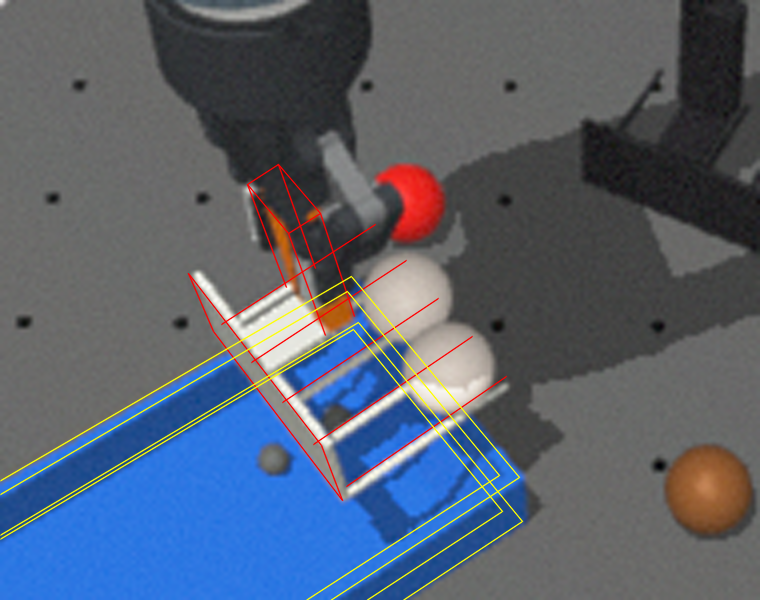

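Run:
```python
t=[.2525,-.3593,0,.114]
for s in [2,6,12,20,30,42,56,72,88,104,120,136,152,168,184,200,216,232,248,264]: print('-1',*[f'{q*s/439.2:.4f}' for q in t],end=';')
```

```text
-1 0.0011 -0.0016 0.0000 0.0005;-1 0.0034 -0.0049 0.0000 0.0016;-1 0.0069 -0.0098 0.0000 0.0031;-1 0.0115 -0.0164 0.0000 0.0052;-1 0.0172 -0.0245 0.0000 0.0078;-1 0.0241 -0.0344 0.0000 0.0109;-1 0.0322 -0.0458 0.0000 0.0145;-1 0.0414 -0.0589 0.0000 0.0187;-1 0.0506 -0.0720 0.0000 0.0228;-1 0.0598 -0.0851 0.0000 0.0270;-1 0.0690 -0.0982 0.0000 0.0311;-1 0.0782 -0.1113 0.0000 0.0353;-1 0.0874 -0.1243 0.0000 0.0395;-1 0.0966 -0.1374 0.0000 0.0436;-1 0.1058 -0.1505 0.0000 0.0478;-1 0.1150 -0.1636 0.0000 0.0519;-1 0.1242 -0.1767 0.0000 0.0561;-1 0.1334 -0.1898 0.0000 0.0602;-1 0.1426 -0.2029 0.0000 0.0644;-1 0.1518 -0.2160 0.0000 0.0685;
```

Emit:
apply_moves:
  motion: "-1 0.0011 -0.0016 0 0.0005;-1 0.0034 -0.0049 0 0.0016;-1 0.0069 -0.0098 0 0.0031;-1 0.0115 -0.0164 0 0.0052;-1 0.0172 -0.0245 0 0.0078;-1 0.0241 -0.0344 0 0.0109;-1 0.0322 -0.0458 0 0.0145;-1 0.0414 -0.0589 0 0.0187;-1 0.0506 -0.0720 0 0.0228;-1 0.0598 -0.0851 0 0.0270;-1 0.0690 -0.0982 0 0.0311;-1 0.0782 -0.1113 0 0.0353;-1 0.0874 -0.1243 0 0.0395;-1 0.0966 -0.1374 0 0.0436;-1 0.1046 -0.1489 0 0.0473;-1 0.1115 -0.1587 0 0.0504;-1 0.1172 -0.1669 0 0.053;-1 0.1218 -0.1734 0 0.0551;-1 0.1253 -0.1783 0 0.0566;-1 0.1276 -0.1816 0 0.0576"

```text
clock: 16.62
eef_pos: [526.9, -68.8, 325.0]
tcp_rot: [3.142, -0.0, -2.665]
contact_force: [0.4, -0.6, -1.9]
opening: 0.337
```

```bash
for a in "0.1276 -0.1816 0 0.0576"; do python3 mv.py apply $a; done; python3 look.py q10 6 155 wrist; python3 ramp.py 536.7 -285.1 170 3.4416 15 2
```

```text
cmd [526.834 -68.127 324.981   3.619] grasp z 170.0
16.6167 [526.9 -68.8 325. ] [ 3.1416e+00 -1.0000e-04 -2.6651e+00] [ 0.4 -0.6 -1.9] 0.337
[np.float64(0.0909), np.float64(-0.1973), -0.0, 0.0564]
-1 0.0008 -0.0018 -0.0000 0.0005;-1 0.0025 -0.0054 -0.0000 0.0016;-1 0.0050 -0.0109 -0.0000 0.0031;-1 0.0084 -0.0182 -0.0000 0.0052;-1 0.0126 -0.0272 -0.0000 0.0078;-1 0.0176 -0.0381 -0.0000 0.0109;-1 0.0234 -0.0509 -0.0000 0.0145;-1 0.0297 -0.0645 -0.0000 0.0184;-1 0.0360 -0.0781 -0.0000 0.0223;-1 0.0423 -0.0917 -0.0000 0.0262;-1 0.0485 -0.1054 -0.0000 0.0301;-1 0.0548 -0.1190 -0.0000 0.0340;-1 0.0611 -0.1326 -0.0000 0.0379;-1 0.0674 -0.1462 -0.0000 0.0418;-1 0.0736 -0.1599 -0.0000 0.0457;-1 0.0792 -0.1719 -0.0000 0.0491;-1 0.0838 -0.1819 -0.0000 0.0520;-1 0.0874 -0.1897 -0.0000 0.0542;-1 0.0900 -0.1953 -0.0000 0.0558;-1 0.0909 -0.1973 -0.0000 0.0564
20 from call start; later chunks need replanning
```

View pics/q10_wrist_raw.png

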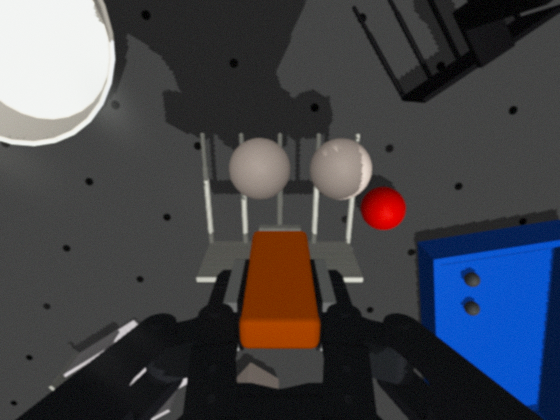

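```bash
python3 ramp.py 544.9 -282.6 170 3.4416 15 2
```

```text
[np.float64(0.0824), np.float64(-0.1988), -0.0, 0.0564]
-1 0.0008 -0.0018 -0.0000 0.0005;-1 0.0023 -0.0055 -0.0000 0.0016;-1 0.0046 -0.0111 -0.0000 0.0031;-1 0.0077 -0.0185 -0.0000 0.0052;-1 0.0115 -0.0277 -0.0000 0.0079;-1 0.0161 -0.0388 -0.0000 0.0110;-1 0.0214 -0.0517 -0.0000 0.0147;-1 0.0272 -0.0656 -0.0000 0.0186;-1 0.0329 -0.0794 -0.0000 0.0225;-1 0.0387 -0.0933 -0.0000 0.0265;-1 0.0444 -0.1072 -0.0000 0.0304;-1 0.0502 -0.1210 -0.0000 0.0343;-1 0.0559 -0.1349 -0.0000 0.0383;-1 0.0616 -0.1487 -0.0000 0.0422;-1 0.0674 -0.1626 -0.0000 0.0461;-1 0.0723 -0.1745 -0.0000 0.0495;-1 0.0764 -0.1844 -0.0000 0.0523;-1 0.0796 -0.1920 -0.0000 0.0545;-1 0.0818 -0.1974 -0.0000 0.0560;-1 0.0824 -0.1988 -0.0000 0.0564
20 from call start; later chunks need replanning
```

Emit:
apply_moves:
  motion: "-1 0.0008 -0.0018 0 0.0005;-1 0.0023 -0.0055 0 0.0016;-1 0.0046 -0.0111 0 0.0031;-1 0.0077 -0.0185 0 0.0052;-1 0.0115 -0.0277 0 0.0079;-1 0.0161 -0.0388 0 0.0110;-1 0.0214 -0.0517 0 0.0147;-1 0.0272 -0.0656 0 0.0186;-1 0.0329 -0.0794 0 0.0225;-1 0.0387 -0.0933 0 0.0265;-1 0.0444 -0.1072 0 0.0304;-1 0.0502 -0.1210 0 0.0343;-1 0.0559 -0.1349 0 0.0383;-1 0.0616 -0.1487 0 0.0422;-1 0.0674 -0.1626 0 0.0461;-1 0.0723 -0.1745 0 0.0495;-1 0.0764 -0.1844 0 0.0523;-1 0.0796 -0.1920 0 0.0545;-1 0.0818 -0.1974 0 0.0560;-1 0.0824 -0.1988 0 0.0564"

```text
clock: 18.33
eef_pos: [545.1, -283.4, 325.0]
tcp_rot: [-3.141, 0.0, -2.842]
contact_force: [1.0, -0.2, -2.5]
opening: 0.337
```

```bash
for a in "0.0824 -0.1988 0 0.0564"; do python3 mv.py apply $a; done
python3 - <<'E'
s=open('look.py').read()
s=s.replace("cv2.imwrite(f'pics/{tag}_{c}.png',im)","""
    tt=np.linspace(0,2*np.pi,60); q=np.c_[74*np.cos(tt),74*np.sin(tt),36+0*tt]; draw(im,f,list(zip(q,q[1:])),pose(508,-294,0),k,o,(0,200,0)); cv2.imwrite(f'pics/{tag}_{c}.png',im)""")
open('look.py','w').write(s)
E
python3 look.py q11 6 155 side,top,wrist
```

```text
cmd [ 544.935 -282.565  324.981    3.442] grasp z 170.0
18.3333 [ 545.1 -283.4  325. ] [-3.1414e+00  1.0000e-04 -2.8424e+00] [ 1.  -0.2 -2.5] 0.337
```

View pics/q11_wrist.png

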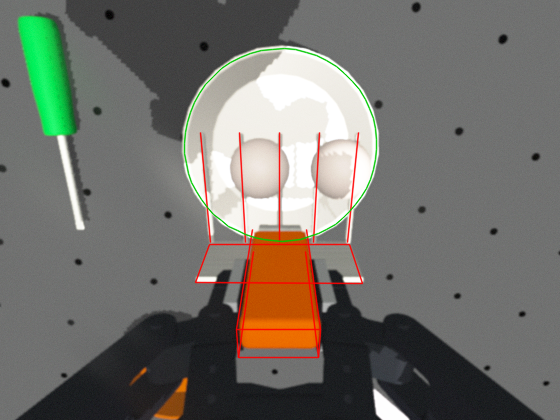

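View pics/q11_side.png

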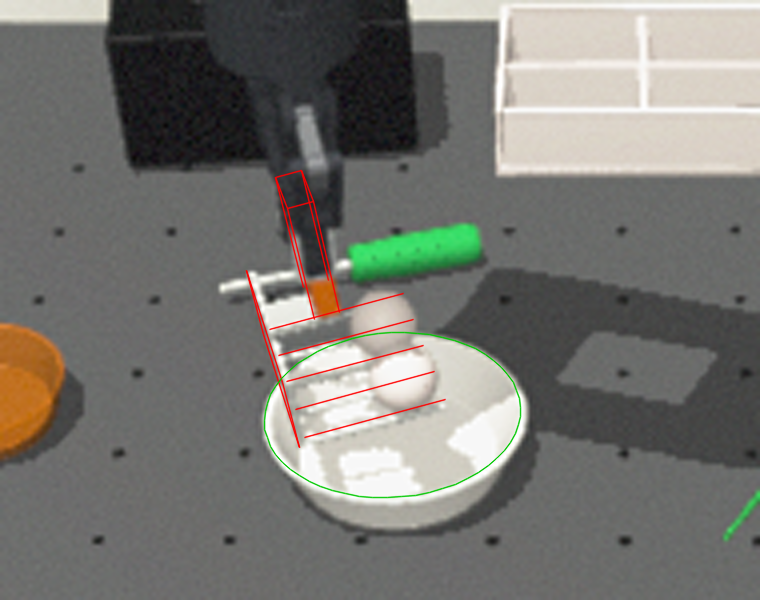

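View pics/q11_top.png

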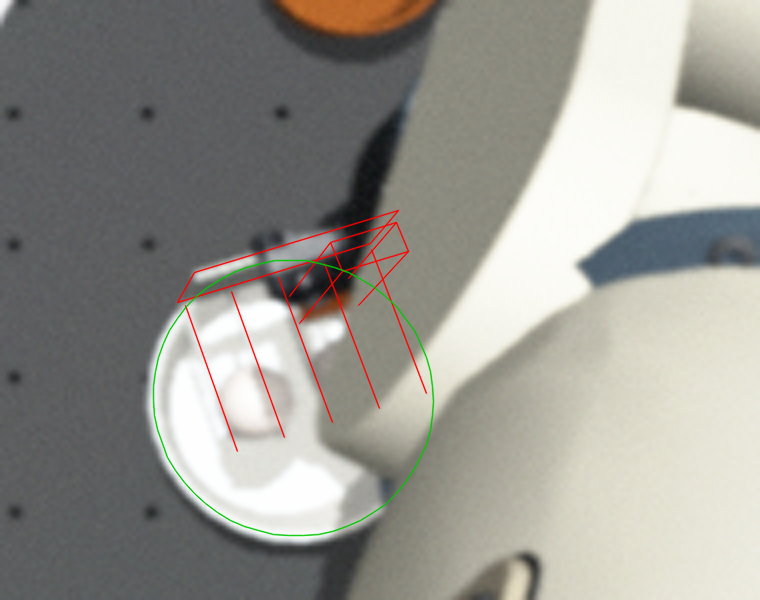

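Emit:
apply_moves:
  motion: "-1 0 0 0.005 0;-1 0 0 0.012 0;-1 0 0 0.020 0;-1 0 0 0.026 0;-1 0 0 0.028 0;-1 0 0 0.029 0;-1 0 0 0.029 0;-1 0 0 0.029 0"
  squeeze: 25

```text
clock: 19.15
eef_pos: [545.1, -282.6, 296.1]
tcp_rot: [-3.141, 0.0, -2.842]
contact_force: [1.5, -0.1, -2.2]
opening: 0.33
```

Emit:
apply_moves:
  motion: "-1 0 0 0.001 0;-1 0 0 0.002 0;-1 0 0 0.003 0;-1 0 0 0.003 0;-1 0 0 0.003 0"
  squeeze: 20

```text
clock: 19.57
eef_pos: [545.2, -282.6, 293.7]
tcp_rot: [-3.141, 0.001, -2.842]
contact_force: [-1.4, 1.4, 4.9]
opening: 0.337
```

Emit:
apply_moves:
  motion: "-1 0.002 0 0.001 0;-1 0.004 0 0.002 0;-1 0.006 0 0.003 0;-1 0.008 0 0.004 0;-1 0.010 0 0.005 0;-1 0.011 0 0.005 0;-1 0.011 0 0.005 0"

```text
clock: 20.15
eef_pos: [537.3, -286.0, 291.3]
tcp_rot: [-3.137, 0.009, -2.843]
contact_force: [6.8, 5.9, 15.6]
opening: 0.336
```

```bash
for a in "0 0 0.029 0" "0 0 0.003 0" "0.011 0 0.005 0"; do python3 mv.py apply $a; done;python3 look.py q12 0 155 side,wrist
```

```text
cmd [ 544.935 -282.565  295.981    3.442] grasp z 141.0
cmd [ 544.935 -282.565  292.981    3.442] grasp z 138.0
cmd [ 534.426 -285.815  287.981    3.442] grasp z 133.0
20.15 [ 537.3 -286.   291.3] [-3.1369  0.009  -2.8426] [ 6.8  5.9 15.6] 0.336
```

View pics/q12_wrist_raw.png

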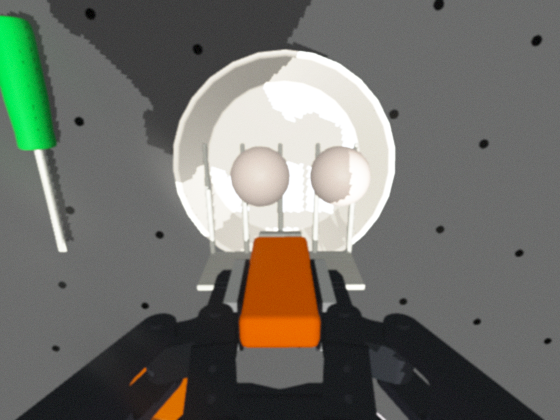

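View pics/q12_side_raw.png

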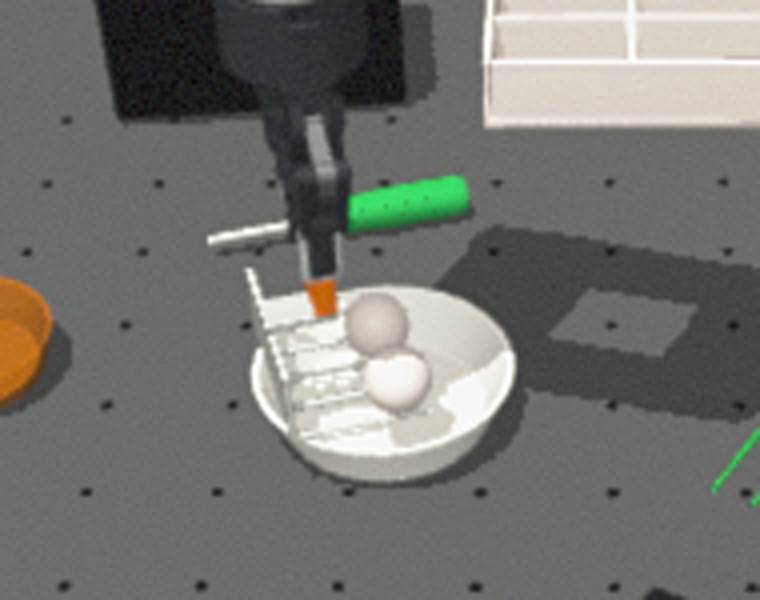

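Emit:
apply_moves:
  motion: "-1 0.003 0 0.001 0;-1 0.006 0 0.002 0;-1 0.009 0 0.003 0;-1 0.012 0 0.004 0;-1 0.015 0 0.005 0;-1 0.018 0 0.0065 0;-1 0.018 0 0.0065 0"

```text
clock: 20.83
eef_pos: [519.2, -292.0, 284.4]
tcp_rot: [-3.136, 0.006, -2.842]
contact_force: [1.1, 0.9, 15.6]
opening: 0.328
```

```bash
for a in "0.018 0 0.0065 0" ; do python3 mv.py apply $a; done;python3 look.py q13 -10 155 side,wrist
```

```text
cmd [ 517.23  -291.134  281.481    3.442] grasp z 126.5
20.8333 [ 519.2 -292.   284.4] [-3.1362  0.0064 -2.8419] [ 1.1  0.9 15.6] 0.328
```

View pics/q13_wrist_raw.png

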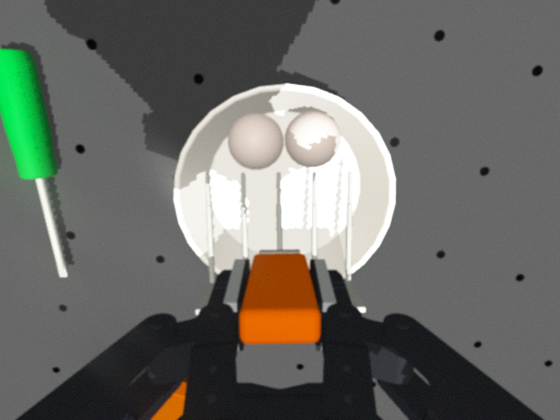

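View pics/q13_side_raw.png

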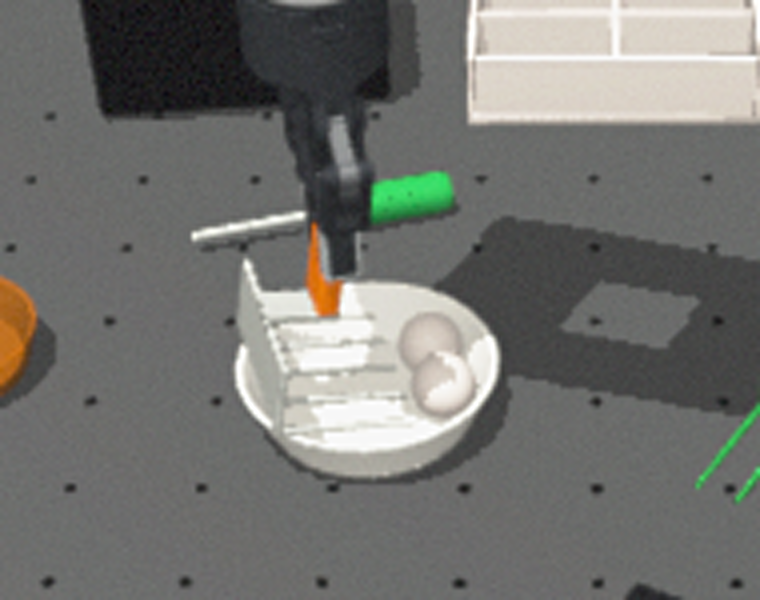

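Emit:
apply_moves:
  motion: "-1 0 0 0 0;-1 0 0 0 0;-1 -0.004 0 -0.006 0;-1 -0.010 0 -0.016 0;-1 -0.015 0 -0.030 0;-1 -0.015 0 -0.050 0;-1 -0.015 0 -0.070 0;-1 -0.015 0 -0.075 0;-1 -0.015 0 -0.075 0"
  squeeze: 60

```text
clock: 21.68
eef_pos: [532.3, -286.7, 358.1]
tcp_rot: [-3.139, 0.002, -2.841]
contact_force: [-0.4, -0.3, -2.2]
opening: 0.333
```

```bash
for a in "-0.015 0 -0.075 0" ; do python3 mv.py apply $a; done;python3 look.py q14 -12 155 side,wrist; python3 mv.py plan 500 -110 175 3.44
```

```text
cmd [ 531.56  -286.701  356.481    3.442] grasp z 201.5
21.6833 [ 532.3 -286.7  358.1] [-3.1395e+00  2.0000e-03 -2.8414e+00] [-0.4 -0.3 -2.2] 0.333
[np.float64(-0.0221), np.float64(0.1781), 0.0265, 0.0005]
```

View pics/q14_side.png

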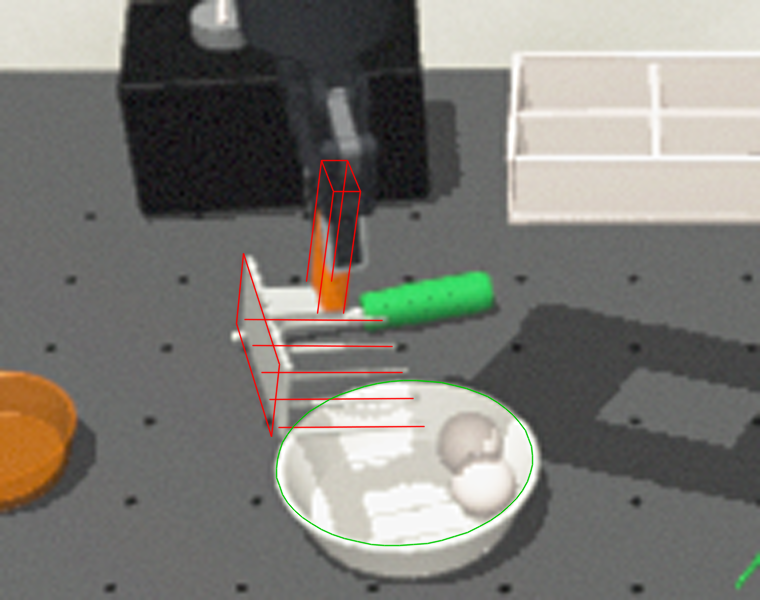

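View pics/q14_wrist.png

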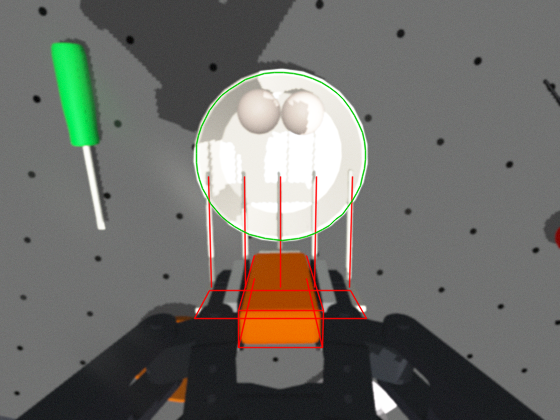

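Emit:
apply_moves:
  motion: "-1 -0.0221 0.1781 0.0265 0;-1 -0.0221 0.1781 0.0265 0;-1 -0.0221 0.1781 0.0265 0;-1 -0.0221 0.1781 0.0265 0;-1 -0.0221 0.1781 0.0265 0;-1 -0.0221 0.1781 0.05 0;-1 -0.0221 0.1781 0.075 0;-1 -0.0221 0.1781 0.085 0;-1 -0.0221 0.1781 0.0865 0;-1 -0.0221 0.1781 0.0865 0;-1 -0.0221 0.1781 0.0865 0"
  squeeze: 60

```text
clock: 22.7
eef_pos: [500.4, -110.4, 270.4]
tcp_rot: [-3.142, 0.0, -2.842]
contact_force: [0.1, 0.1, -1.8]
opening: 0.338
```

```bash
for a in "-0.0221 0.1781 0.0865 0" ; do python3 mv.py apply $a; done;python3 look.py q15 -10 155 side,wrist
```

```text
cmd [ 500.048 -110.024  269.981    3.442] grasp z 115.0
22.7 [ 500.4 -110.4  270.4] [-3.1415e+00  2.0000e-04 -2.8421e+00] [ 0.1  0.1 -1.8] 0.338
```

View pics/q15_side.png

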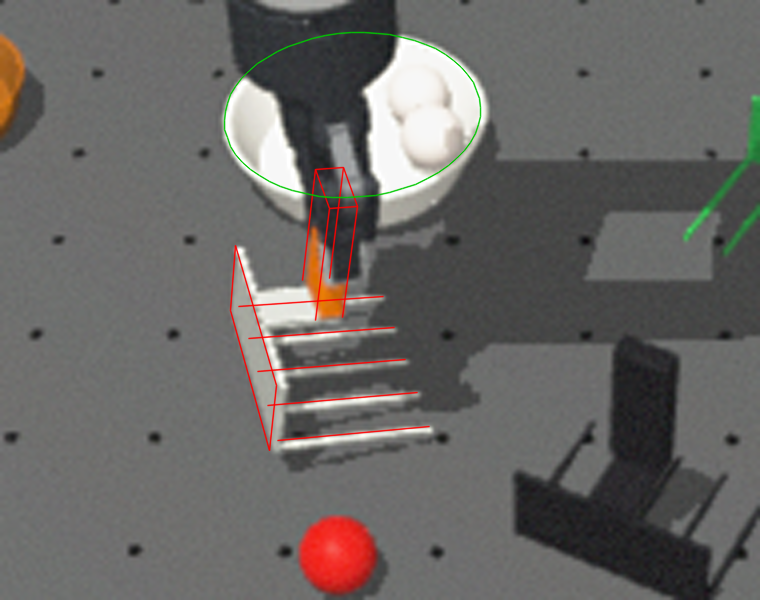

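Emit:
apply_moves:
  motion: "-1 0 0 0.004 0;-1 0 0 0.007 0;-1 0 0 0.009 0;-1 -0.002 0 0.0105 0;-1 -0.005 0 0.012 0;-1 -0.008 0 0.013 0;-1 -0.011 0 0.0145 0;-1 -0.014 0 0.016 0;-1 -0.017 0 0.017 0;-1 -0.019 0 0.018 0;-1 -0.019 0 0.018 0"
  squeeze: 20

```text
clock: 23.72
eef_pos: [518.1, -105.0, 254.0]
tcp_rot: [-3.141, -0.002, -2.841]
contact_force: [-11.4, -5.0, 30.3]
opening: 0.335
```

```bash
for a in "-0.019 0 0.018 0" ; do python3 mv.py apply $a; done;python3 look.py q16 0 155 side,wrist
```

```text
cmd [ 518.2   -104.41   251.981    3.442] grasp z 97.0
23.7167 [ 518.1 -105.   254. ] [-3.1406e+00 -1.9000e-03 -2.8408e+00] [-11.4  -5.   30.3] 0.335
```

View pics/q16_side.png

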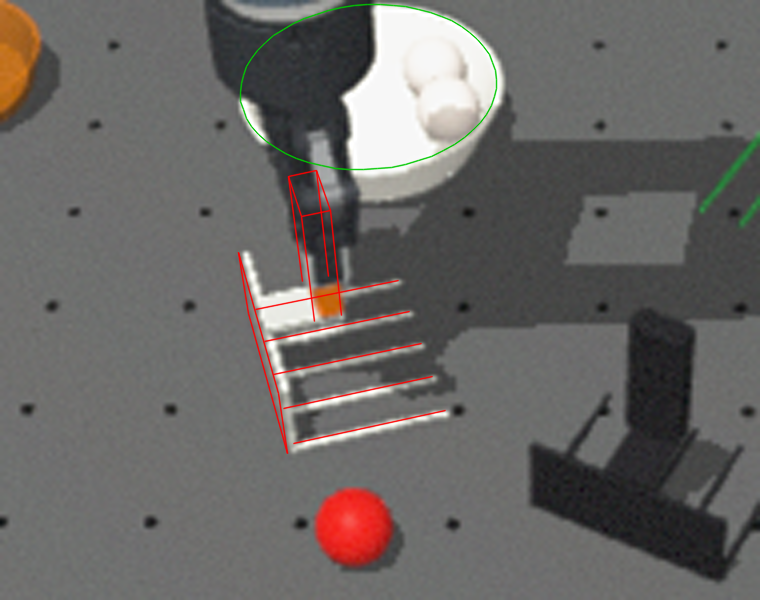

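View pics/q16_wrist_raw.png

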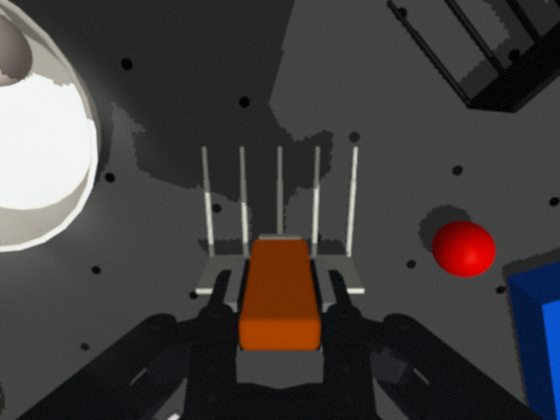

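Emit:
apply_moves:
  motion: "-1 0 0 -0.001 0;-1 0 0 -0.002 0;-1 0 0 -0.002 0;0 0 0 -0.002 0;0.5 0 0 -0.002 0;1 0 0 -0.002 0;1 0 0 -0.002 0;1 0 0 -0.002 0;1 0 0 -0.002 0;1 0 0 -0.002 0;1 0 0 -0.02 0;1 0 0 -0.05 0;1 0 0 -0.08 0;1 0 0 -0.11 0;1 0 0 -0.13 0;1 0 0 -0.13 0"

```text
clock: 25.15
eef_pos: [519.5, -104.6, 386.5]
tcp_rot: [-3.138, 0.006, -2.842]
contact_force: [1.1, -0.5, -0.2]
opening: 0.999
```

Run:
```python
from rig import r,grab_frame,spotter
from h import *
for c in('side','top','wrist'):
    f=grab_frame(c); cv2.imwrite(f'pics/z_{c}.png',f['img'][:,:,::-1])
    for q in ('scoop','scoop_grip','dish','white_a_center','steel_a_center'):
        print(c,q,[(np.round(d['point']).tolist(),round(d['conf'],2)) for d in spotter.place_of(q,c)])
s=r.sense();print(s['clock'],s['eef_pos'],s['opening'],s['contact_force'])
```

```text
side scoop [([519.0, -104.0, 1.0], 0.82), ([251.0, -244.0, -4.0], 0.81), ([350.0, -17.0, 3.0], 0.68)]
side scoop_grip [([350.0, -14.0, 101.0], 0.97), ([250.0, -241.0, 100.0], 0.79), ([522.0, -105.0, 106.0], 0.71)]
side dish [([512.0, -293.0, -2.0], 0.92)]
side white_a_center [([462.0, -283.0, 26.0], 0.52)]
side steel_a_center [([546.0, 154.0, 14.0], 0.38)]
top scoop [([521.0, -106.0, 1.0], 0.94)]
top scoop_grip [([519.0, -103.0, 99.0], 0.75)]
top dish []
top white_a_center []
top steel_a_center [([546.0, 153.0, 10.0], 0.43)]
wrist scoop [([355.0, -19.0, 1.0], 0.71), ([516.0, -108.0, -1.0], 0.63)]
wrist scoop_grip [([351.0, -18.0, 99.0], 0.96), ([518.0, -103.0, 98.0], 0.57)]
wrist dish [([507.0, -292.0, 2.0], 0.59)]
wrist white_a_center [([458.0, -287.0, 27.0], 0.8)]
wrist steel_a_center [([544.0, 158.0, 11.0], 0.43)]
26.05 [ 518.28042463 -104.40163188  382.03216883] 1.0018632210021543 [-0.38493402  0.0947866  -0.05820663]
```

View pics/z_side.png

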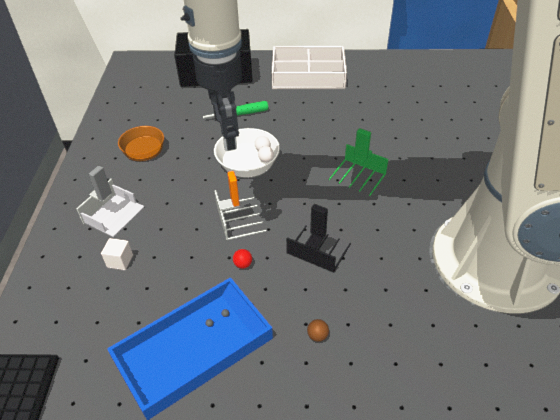

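View pics/z_wrist.png

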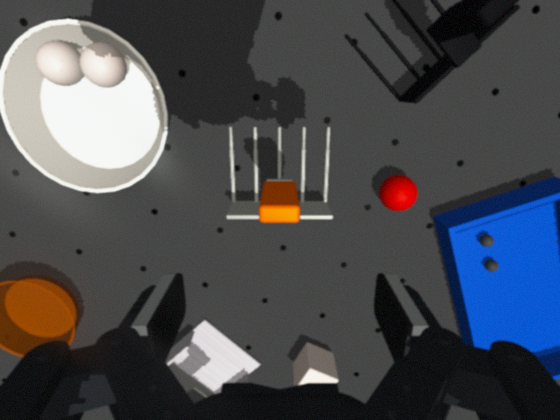

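Run:
```python
from rig import r
print(r.sense()['clock']); print(r.sign_off())
```

```text
26.05
the job is handed in; nothing more can be done
None
```

The job is done and was handed in at 26 s; handing in gave no verdict.

- **What I did:** I gripped the orange scoop across the handle's width so it could pivot. Pressing its tips on the tray wall tilted them up, and then I pushed it along the tray floor to the ramp foot. Both white spheres rode up onto the tines and were lifted out together. Pressing the scoop's back on the dish rim tipped it low down, and both spheres rolled into the white dish. I then pressed the scoop level on the bench, let go and raised the gripper clear.
- **Last checks that agreed:**
  - Both white spheres show side by side in the dish. The networks report one of them about 50 mm from the dish axis with its centre at 26 mm.
  - Both steel balls show on the tray floor, with heights of 10–14 mm reported.
  - The scoop stands upright on bare bench at about (519, -105) mm, with its underside reported within 1 mm of the bench. It is clear of the red ball.
  - The gripper is fully open, touching nothing, with no force on it.
- **Not confirmed:**
  - The networks reported only one white sphere and one steel ball at the end, so the second of each rests on my own look at the pictures.
  - The top camera found neither the dish nor a white sphere in its last picture.
  - I did not measure that the spheres were at rest just before handing in.

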